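# Key off the mist, load the pot carrier, key it on again

### The job

The mist is running. Before lifting any pot, take the key from its park on the mist controller, push it fully home into the key switch and turn it a quarter turn anticlockwise to off. Then take the green pots off the two nested piles and hang every one, upright and fully down, in a free well of its own in the black carrier (one pot may hang there already). With all of them in, turn the mist back on with the key, draw it out and put it back fully home in its park, leaving the switch on. Leave the spray bottle, the seedling and the trowel alone.

Things in the scene. Friction and masses are not known exactly. Their poses are not given: they have to be found in the camera images.
- carrier: black moulded pot carrier standing loose on the bench (0.7 kg), 186 x 234 mm and 62 mm high, with 6 square wells in 2 rows of 3; may get shifted. Origin at the centre of its underside, z up, x across the two rows (row spacing 104 mm), y along the rows (well spacing 76 mm); the deck is at z = 62 mm
- well1 (a point): centre of a well's mouth, level with the carrier's deck: a square hole 57 x 57 mm, sides along the carrier's x and y, open below. A pot goes in body first, turned square to the hole, and hangs with the shoulder under its rim on the deck, so that its centre lies 12 mm below this point; the 32 mm rim band stays above the deck
- well2 (a point): centre of a well's mouth, level with the carrier's deck: a square hole 57 x 57 mm, sides along the carrier's x and y, open below. A pot goes in body first, turned square to the hole, and hangs with the shoulder under its rim on the deck, so that its centre lies 12 mm below this point; the 32 mm rim band stays above the deck
- well3 (a point): centre of a well's mouth, level with the carrier's deck: a square hole 57 x 57 mm, sides along the carrier's x and y, open below. A pot goes in body first, turned square to the hole, and hangs with the shoulder under its rim on the deck, so that its centre lies 12 mm below this point; the 32 mm rim band stays above the deck
- well4 (a point): centre of a well's mouth, level with the carrier's deck: a square hole 57 x 57 mm, sides along the carrier's x and y, open below. A pot goes in body first, turned square to the hole, and hangs with the shoulder under its rim on the deck, so that its centre lies 12 mm below this point; the 32 mm rim band stays above the deck
- well5 (a point): centre of a well's mouth, level with the carrier's deck: a square hole 57 x 57 mm, sides along the carrier's x and y, open below. A pot goes in body first, turned square to the hole, and hangs with the shoulder under its rim on the deck, so that its centre lies 12 mm below this point; the 32 mm rim band stays above the deck
- well6 (a point): centre of a well's mouth, level with the carrier's deck: a square hole 57 x 57 mm, sides along the carrier's x and y, open below. A pot goes in body first, turned square to the hole, and hangs with the shoulder under its rim on the deck, so that its centre lies 12 mm below this point; the 32 mm rim band stays above the deck
- pot1_mid (a point): centre of a dark green square pot, open on top: rim band 64 x 64 mm, 32 mm high (wall 3 mm), below it a shoulder and a body tapering from 53 to 39 mm square; 88 mm high, 45 g; this point is 44 mm above its bottom, x and y square to its sides. At first pots 1, 2, 3 and 4, 5 stand nested in two piles, lowest first; pots 3, 5 and 6 may be absent, pot 6 hangs in well2; each sits loosely on the rim of the one below, 32 mm higher
- pot2_mid (a point): centre of a dark green square pot, open on top: rim band 64 x 64 mm, 32 mm high (wall 3 mm), below it a shoulder and a body tapering from 53 to 39 mm square; 88 mm high, 45 g; this point is 44 mm above its bottom, x and y square to its sides. At first pots 1, 2, 3 and 4, 5 stand nested in two piles, lowest first; pots 3, 5 and 6 may be absent, pot 6 hangs in well2; each sits loosely on the rim of the one below, 32 mm higher
- pot3_mid (a point): centre of a dark green square pot, open on top: rim band 64 x 64 mm, 32 mm high (wall 3 mm), below it a shoulder and a body tapering from 53 to 39 mm square; 88 mm high, 45 g; this point is 44 mm above its bottom, x and y square to its sides. At first pots 1, 2, 3 and 4, 5 stand nested in two piles, lowest first; pots 3, 5 and 6 may be absent, pot 6 hangs in well2; each sits loosely on the rim of the one below, 32 mm higher
- pot4_mid (a point): centre of a dark green square pot, open on top: rim band 64 x 64 mm, 32 mm high (wall 3 mm), below it a shoulder and a body tapering from 53 to 39 mm square; 88 mm high, 45 g; this point is 44 mm above its bottom, x and y square to its sides. At first pots 1, 2, 3 and 4, 5 stand nested in two piles, lowest first; pots 3, 5 and 6 may be absent, pot 6 hangs in well2; each sits loosely on the rim of the one below, 32 mm higher
- pot5_mid (a point): centre of a dark green square pot, open on top: rim band 64 x 64 mm, 32 mm high (wall 3 mm), below it a shoulder and a body tapering from 53 to 39 mm square; 88 mm high, 45 g; this point is 44 mm above its bottom, x and y square to its sides. At first pots 1, 2, 3 and 4, 5 stand nested in two piles, lowest first; pots 3, 5 and 6 may be absent, pot 6 hangs in well2; each sits loosely on the rim of the one below, 32 mm higher
- pot6_mid (a point): centre of a dark green square pot, open on top: rim band 64 x 64 mm, 32 mm high (wall 3 mm), below it a shoulder and a body tapering from 53 to 39 mm square; 88 mm high, 45 g; this point is 44 mm above its bottom, x and y square to its sides. At first pots 1, 2, 3 and 4, 5 stand nested in two piles, lowest first; pots 3, 5 and 6 may be absent, pot 6 hangs in well2; each sits loosely on the rim of the one below, 32 mm higher
- key_mid (a point): centre of the switch key (92 mm, 60 g), upright in its park at first. From the bottom: flat steel bit 16 x 6 mm, 30 mm long, the last 8 mm tapering to 10 x 2.5 mm; collar 26 mm across, 6 mm thick; shank; flat black bow to hold it by, 46 x 12 mm, 42 mm high, its middle 25 mm above this point. z up the key, x along the width of bit and bow, y through their thickness; either way round fits
- switch_face (a point): centre of the top face of the key switch's brass barrel, 43 mm across, in a fixed steel ring (62 mm) on the grey mist controller; turns with the barrel, z up. Its keyway is an upright slot 19 mm along x, 8.5 mm along y, 36 mm deep. With the key fully home its collar sits on this face and the key's centre is 16 mm above this point
- barrel (a joint): the key switch: 0 = off (keyway along the controller's x, roughly towards the robot); grows to 1.57 rad = on (keyway across) as the key turns it clockwise seen from above; stops at both ends. On at first. Stiff (about 0.06 N m), stays where it is left; the key goes in and out in any position and has some 8 degrees of play in the keyway either way
- park_face (a point): centre of the top face of the key park, a square black block 46 x 46 mm on the mist controller, 110 mm from the switch; z up. Same slot as the switch: 19 mm along x, 8.5 mm along y, 34 mm deep; fully home the key's centre is 16 mm above this point. The controller (160 x 220 mm, fixed) has its top 36 mm below both faces
- sprayer: white spray bottle with a black trigger head, 72 mm across, 195 mm high, a bystander; origin at the centre of its underside, z up
- seedling: seedling in a round terracotta pot, 110 mm across and about 165 mm high with leaves, a bystander; origin at the centre of its underside, z up
- trowel: hand trowel with wooden handle lying on the bench, 285 mm long along its x, a bystander; origin on the bench under its middle, z up
Mind the look-alikes: they are no part of the job. What is shaped like the part that bears pot5_mid but orange is not meant. Of the things that look like the part that bears key_mid, the smaller one is meant.

How it is judged (in metres and radians):
On the way, in this order (a step that is already met when the one before it is completed fails the run):
1. the key is fully home in the key switch, which is still on (horizontal distance between key_mid and switch_face below 0.006 m and z of key_mid in the frame of switch_face below 0.0195 m and angle between the z axis of key_mid and the z axis of switch_face, either way round below 0.09 rad and value of joint barrel above 1.25 rad), for 0.2 s.
2. the key, fully home in it, has turned the switch to off (horizontal distance between key_mid and switch_face below 0.006 m and z of key_mid in the frame of switch_face below 0.0195 m and angle between the z axis of key_mid and the z axis of switch_face, either way round below 0.09 rad and value of joint barrel below 0.2 rad), for 0.2 s.
3. every pot hangs fully down and upright in a well of the carrier, with the switch off ((horizontal distance between pot1_mid and well1 below 0.009 m or horizontal distance between pot1_mid and well2 below 0.009 m or horizontal distance between pot1_mid and well3 below 0.009 m or horizontal distance between pot1_mid and well4 below 0.009 m or horizontal distance between pot1_mid and well5 below 0.009 m or horizontal distance between pot1_mid and well6 below 0.009 m) and z of each of pot1_mid, pot2_mid, pot3_mid, pot4_mid, pot5_mid, pot6_mid in the frame of carrier below 0.055 m and angle between each of pot1_mid, pot2_mid, pot3_mid, pot4_mid, pot5_mid, pot6_mid's own z axis and vertical below 0.12 rad and (horizontal distance between pot2_mid and well1 below 0.009 m or horizontal distance between pot2_mid and well2 below 0.009 m or horizontal distance between pot2_mid and well3 below 0.009 m or horizontal distance between pot2_mid and well4 below 0.009 m or horizontal distance between pot2_mid and well5 below 0.009 m or horizontal distance between pot2_mid and well6 below 0.009 m) and (horizontal distance between pot3_mid and well1 below 0.009 m or horizontal distance between pot3_mid and well2 below 0.009 m or horizontal distance between pot3_mid and well3 below 0.009 m or horizontal distance between pot3_mid and well4 below 0.009 m or horizontal distance between pot3_mid and well5 below 0.009 m or horizontal distance between pot3_mid and well6 below 0.009 m) and (horizontal distance between pot4_mid and well1 below 0.009 m or horizontal distance between pot4_mid and well2 below 0.009 m or horizontal distance between pot4_mid and well3 below 0.009 m or horizontal distance between pot4_mid and well4 below 0.009 m or horizontal distance between pot4_mid and well5 below 0.009 m or horizontal distance between pot4_mid and well6 below 0.009 m) and (horizontal distance between pot5_mid and well1 below 0.009 m or horizontal distance between pot5_mid and well2 below 0.009 m or horizontal distance between pot5_mid and well3 below 0.009 m or horizontal distance between pot5_mid and well4 below 0.009 m or horizontal distance between pot5_mid and well5 below 0.009 m or horizontal distance between pot5_mid and well6 below 0.009 m) and (horizontal distance between pot6_mid and well1 below 0.009 m or horizontal distance between pot6_mid and well2 below 0.009 m or horizontal distance between pot6_mid and well3 below 0.009 m or horizontal distance between pot6_mid and well4 below 0.009 m or horizontal distance between pot6_mid and well5 below 0.009 m or horizontal distance between pot6_mid and well6 below 0.009 m) and value of joint barrel below 0.2 rad), for 0.2 s.
4. the key, fully home in it, has turned the switch back to on (horizontal distance between key_mid and switch_face below 0.006 m and z of key_mid in the frame of switch_face below 0.0195 m and angle between the z axis of key_mid and the z axis of switch_face, either way round below 0.09 rad and value of joint barrel above 1.36 rad), for 0.2 s.
At the end, for the whole second after the job is handed in: Every pot hangs in its own well (within 9 mm of centre, fully down to 5 mm, upright within 0.12 rad), the carrier stands level and still, the switch is on (over 1.36 rad) and the key is back in its park (within 6 mm, home to 3.5 mm, upright within 0.09 rad) ((horizontal distance between pot1_mid and well1 below 0.009 m or horizontal distance between pot1_mid and well2 below 0.009 m or horizontal distance between pot1_mid and well3 below 0.009 m or horizontal distance between pot1_mid and well4 below 0.009 m or horizontal distance between pot1_mid and well5 below 0.009 m or horizontal distance between pot1_mid and well6 below 0.009 m) and z of each of pot1_mid, pot2_mid, pot3_mid, pot4_mid, pot5_mid, pot6_mid in the frame of carrier below 0.055 m and angle between each of pot1_mid, pot2_mid, pot3_mid, pot4_mid, pot5_mid, pot6_mid's own z axis and vertical below 0.12 rad and (horizontal distance between pot2_mid and well1 below 0.009 m or horizontal distance between pot2_mid and well2 below 0.009 m or horizontal distance between pot2_mid and well3 below 0.009 m or horizontal distance between pot2_mid and well4 below 0.009 m or horizontal distance between pot2_mid and well5 below 0.009 m or horizontal distance between pot2_mid and well6 below 0.009 m) and (horizontal distance between pot3_mid and well1 below 0.009 m or horizontal distance between pot3_mid and well2 below 0.009 m or horizontal distance between pot3_mid and well3 below 0.009 m or horizontal distance between pot3_mid and well4 below 0.009 m or horizontal distance between pot3_mid and well5 below 0.009 m or horizontal distance between pot3_mid and well6 below 0.009 m) and (horizontal distance between pot4_mid and well1 below 0.009 m or horizontal distance between pot4_mid and well2 below 0.009 m or horizontal distance between pot4_mid and well3 below 0.009 m or horizontal distance between pot4_mid and well4 below 0.009 m or horizontal distance between pot4_mid and well5 below 0.009 m or horizontal distance between pot4_mid and well6 below 0.009 m) and (horizontal distance between pot5_mid and well1 below 0.009 m or horizontal distance between pot5_mid and well2 below 0.009 m or horizontal distance between pot5_mid and well3 below 0.009 m or horizontal distance between pot5_mid and well4 below 0.009 m or horizontal distance between pot5_mid and well5 below 0.009 m or horizontal distance between pot5_mid and well6 below 0.009 m) and (horizontal distance between pot6_mid and well1 below 0.009 m or horizontal distance between pot6_mid and well2 below 0.009 m or horizontal distance between pot6_mid and well3 below 0.009 m or horizontal distance between pot6_mid and well4 below 0.009 m or horizontal distance between pot6_mid and well5 below 0.009 m or horizontal distance between pot6_mid and well6 below 0.009 m) and angle between carrier's own z axis and vertical below 0.06 rad and value of joint barrel above 1.36 rad and horizontal distance between key_mid and park_face below 0.006 m and z of key_mid in the frame of park_face below 0.0195 m and angle between the z axis of key_mid and the z axis of park_face, either way round below 0.09 rad and linear speed of carrier below 0.02 m/s); the robot touches nothing.
It fails at once if a pot is taken off its pile while the switch is not off (value of joint barrel above 0.3 rad and ((distance of pot1_mid from where it was at the start of the episode above 0.06 m and z of pot1_mid in the frame of carrier above 0.08 m) or (distance of pot2_mid from where it was at the start of the episode above 0.06 m and z of pot2_mid in the frame of carrier above 0.08 m) or (distance of pot3_mid from where it was at the start of the episode above 0.06 m and z of pot3_mid in the frame of carrier above 0.08 m) or (distance of pot4_mid from where it was at the start of the episode above 0.06 m and z of pot4_mid in the frame of carrier above 0.08 m) or (distance of pot5_mid from where it was at the start of the episode above 0.06 m and z of pot5_mid in the frame of carrier above 0.08 m) or (distance of pot6_mid from where it was at the start of the episode above 0.06 m and z of pot6_mid in the frame of carrier above 0.08 m))).
It fails at once if the spray bottle, the seedling or the trowel is shoved more than 35 mm or knocked over ((distance of sprayer from where it was at the start of the episode above 0.035 m or angle between sprayer's own z axis and vertical above 0.5 rad) or (distance of seedling from where it was at the start of the episode above 0.035 m or angle between seedling's own z axis and vertical above 0.5 rad) or (distance of trowel from where it was at the start of the episode above 0.035 m or angle between trowel's own z axis and vertical above 0.5 rad)).
Of pot3, pot5, pot6 only 1 to 3 are there at a start; the rules pass over those that are not, and their reading is None.
At some moment in a run one of carrier may be knocked a few centimetres aside while the robot is not near it.
It also fails if it takes over 208 s, if anything falls off the work surface, if the arm or the gripper's body presses on something with over 40 N, if the wrist force passes 120 N, or if a joint passes its speed limit or range.

### The arm

A 7-joint arm with a two-finger parallel gripper is mounted at the origin on the work surface. World frame = base frame: x ahead of the robot, y to its left, z up, the work surface at z = 0. Lengths are in mm, angles in rad, forces in N, time in s.
With the tool pointing down it reaches from about 425 to 925 mm from the base axis. Payload 6.8 kg.
Tool frame: the origin (TCP) lies between the finger pads; the fingertips stand 25 mm ahead of it and the grasp point (between the pads) lies 6 mm ahead of it; z points along the fingers, y is the direction in which the jaws open and shut (so a half turn about z gives the same grasp; the last joint's range is limited). The gripper opens to 88 mm and grips with 3 to 60 N. Pads are 20 mm wide; open, the fingers measure 115 mm over their backs; the gripper's body (75 mm by 178 mm) begins 61 mm behind the grasp point.
Start: joints at [-1.38, 0.477, 0.022, 1.555, -0.011, 1.109, -0.083], TCP at [198.698, 645.109, 247.664] pointing down, gripper open.
Joint ranges: [-2.96, 2.96], [-0.34, 2.1], [-1.41, 1.46], [0.24, 2.44], [-1.37, 4.51], [0.17, 1.92], [-2.96, 2.96]. Speed limits (rad/s): [2.39, 2.39, 3.14, 3.14, 3.14, 3.14, 3.14].

### API

Orientations are given as [roll, pitch, yaw] about the fixed x, y, z axes, in that order (R = Rz(yaw) Ry(pitch) Rx(roll)).
In Python, from bench import state, camera, camera_model, order gives the robot as it stands.
- The arm moves only by the tool servo_tool, never from a script. Its argument "deltas" is a list of rows, each a list of 3 entries, a list of its own where there are three numbers: the shift along the world's x, y, z in m, then the turn, a rotation vector about the world's x, y, z in degrees, then the opening, from -1 (shut) to 1 (fully open). In form: [[[tx, ty, tz], [ax, ay, az], grip], ...]. A call has 1 to 20 rows; each row shifts and turns the pose as measured when the row begins; what a row does not reach is not made up. A row lasts 1/10 s, in which the tool goes at most 50 mm and 8.59 degrees, less where a joint would pass 70% of its speed; a pose out of reach is approached as far as the arm can. A call is refused whole if a number of a shift passes 0.05 or a number of a turn 8.59, either way. A call with a gripper value outside its range is refused whole. The fingers move at their own pace and stop on an object; "force" is the grip in N (left out, the last holds). Time passes only in rows, so rows that do not move let the fingers close. It gives the time, the measured TCP pose, the force and the opening at its end, in the units of the state.
- state(): the state, without advancing time (a new reading comes with each control period).
- camera(name): name is "side" or "top" or "wrist"; returns (picture, depth): 480x640x3 uint8, red, green, blue; 480x640 float32, mm along the optical axis (not along the pixel's ray), 0 where there is no reading.
- camera_model(name): a dict with "intrinsics" (3x3 intrinsics, pixels), "extrinsics" (4x4, takes a point from world to camera coordinates). Camera axes: x right, y down, z forward; pixel columns grow to the right and rows downward; lengths in mm; the calibration is good to about 2 mm. A picture is of the moment at which its call begins: read the wrist's pose just before it. camera_model takes no time and is no camera call; for the wrist camera it gives the pose at the moment of the call.
- order.finish_job(): hands the job in, once; it reports no verdict.
The state is a dict: "clock": time; "joint_positions": joint angles; "joint_velocities": joint speeds; "joint_torque": joint torques, N m; "eef_pos": TCP position; "orientation": TCP orientation; "force": force on the tool from outside, world axes, zero at the start; "wrist_torque": the same for the moment, N m; "opening": finger opening in mm.
Only numpy, scipy, OpenCV 4.12 (cv2) and the standard library are available. Lean on these libraries where they do the work, as an engineer would, in place of code of your own. Each camera call takes 0.05 s, during which the arm holds its last target.

## Working session

There is one attempt and no reset: what is moved stays moved. The work goes in short steps, Python scripts to look and compute and a tool call to move; the robot and the scene stay as the last step left them, time stands still between calls to the robot, and variables do not carry over. Pictures are saved under pics/ and viewed, and the job is handed in when it is done.

Besides the shell and the picture viewer there is one more tool, called after "Request:" as name(argument=value, ...) on one line, values as JSON. servo_tool: Moves the arm, as the interface text tells. Its arguments: {"type":"object","properties":{"deltas":{"type":"array","items":{"type":"array"}},"force":{"type":"number"}},"required":["deltas"]}

```bash
ls; mkdir -p pics; python3 - <<'E'
from bench import state,camera,camera_model
import cv2,numpy as np
print(state())
for n in ["side","top","wrist"]:
    m=camera_model(n);p,d=camera(n)
    cv2.imwrite(f"pics/{n}0.png",p[:,:,::-1]);np.save(f"pics/{n}0d.npy",d)
    print(n,np.round(m["intrinsics"],1).tolist(),np.round(m["extrinsics"],4).tolist())
E
```

```text
pics
{'clock': 0.0, 'joint_positions': array([-1.38008644,  0.47776225,  0.02235964,  1.55644014, -0.01151592,
        1.10926751, -0.08313135]), 'joint_velocities': array([-6.48485747e-05, -6.78135722e-04,  1.03227832e-03,  1.04163237e-03,
       -2.21798673e-04,  1.42383650e-03,  3.42450521e-04]), 'joint_torque': array([-6.47081451e-04, -5.82840121e+01,  1.53425552e+00, -2.72614217e+01,
       -5.43433533e-02,  1.69259455e-02,  1.56788151e-04]), 'eef_pos': array([198.56617779, 644.56221419, 246.71221253]), 'orientation': array([-3.13984810e+00,  1.23404141e-04,  2.84274845e+00]), 'force': array([-0.04996968,  0.19842944, -0.15578228]), 'wrist_torque': array([ 0.02722527,  0.0212431 , -0.00645045]), 'opening': 87.8733753046393}
side [[570.6, 0.0, 318.5], [0.0, 570.6, 241.3], [0.0, 0.0, 1.0]] [[0.7427, -0.6696, 0.0042, -427.004], [-0.4634, -0.5184, -0.7187, 313.4699], [0.4834, 0.5318, -0.6953, 1061.003], [0.0, 0.0, 0.0, 1.0]]
top [[582.5, 0.0, 333.5], [0.0, 582.5, 227.6], [0.0, 0.0, 1.0]] [[0.0015, -1.0, 0.0054, -40.2138], [-0.9978, -0.0018, -0.0666, 548.4494], [0.0666, -0.0053, -0.9978, 1340.6774], [0.0, 0.0, 0.0, 1.0]]
wrist [[379.4, 0.0, 323.6], [0.0, 379.4, 244.5], [0.0, 0.0, 1.0]] [[0.2946, 0.9556, -0.0026, -674.3317], [0.9212, -0.2832, 0.2666, -32.2524], [0.254, -0.0809, -0.9638, 392.4506], [0.0, 0.0, 0.0, 1.0]]
```

View pics/top0.png

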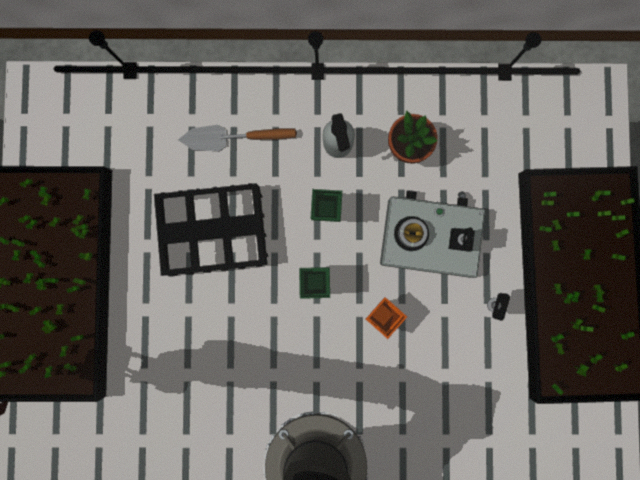

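View pics/side0.png

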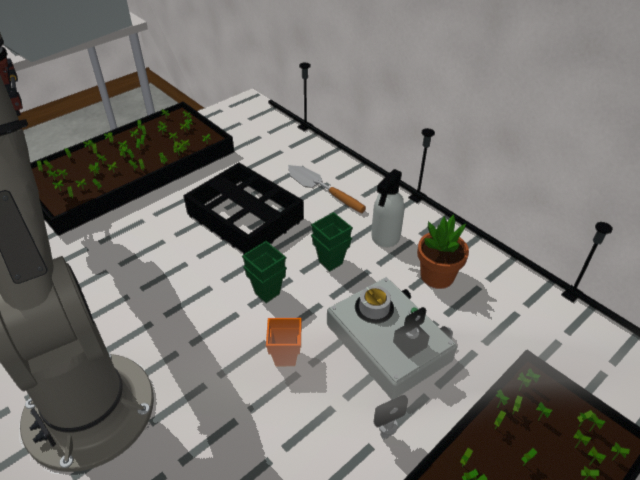

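View pics/wrist0.png

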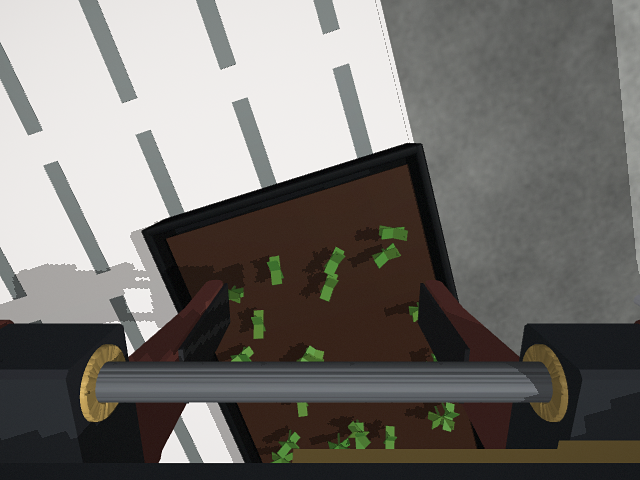

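```bash
cat > h.py <<'E'
from bench import state,camera,camera_model
import cv2,numpy as np
def cloud(d,m):
    K=m["intrinsics"];T=np.linalg.inv(m["extrinsics"])
    v,u=np.mgrid[0:480,0:640]
    P=np.stack([(u-K[0,2])/K[0,0]*d,(v-K[1,2])/K[1,1]*d,d],-1)
    return P@T[:3,:3].T+T[:3,3]
def proj(p,m):
    q=m["extrinsics"]@np.r_[p,1];r=m["intrinsics"]@q[:3];return r[:2]/r[2]
def ray(u,v,z,m):
    K=m["intrinsics"];T=np.linalg.inv(m["extrinsics"])
    r=T[:3,:3]@np.array([(u-K[0,2])/K[0,0],(v-K[1,2])/K[1,1],1]);c=T[:3,3]
    return c+r*(z-c[2])/r[2]
def rect(pts):
    (c,s,a)=cv2.minAreaRect(np.asarray(pts,np.float32)); return np.round(c,1),np.round(s,1),round(a,1)
E
python3 - <<'E'
from h import *
for n in ["top","side"]:
    m=camera_model(n);d=np.load(f"pics/{n}0d.npy");P=cloud(d,m)
    im=cv2.imread(f"pics/{n}0.png");hsv=cv2.cvtColor(im,cv2.COLOR_BGR2HSV)
    print(n,"bench z",np.median(P[300:330,200:260,2]) )
    g=cv2.inRange(hsv,(60,100,20),(85,255,140))>0
    nn,l,st,c=cv2.connectedComponentsWithStats(g.astype(np.uint8))
    for i in range(1,nn):
        if st[i,4]>150:
            q=P[l==i];z=np.percentile(q[:,2],97)
            t=q[q[:,2]>z-6]
            print(st[i],c[i].round(),"ztop",z.round(1),rect(t[:,:2]))
    # key etc in controller zone
    x=(P[...,0]>480)&(P[...,0]<760)&(P[...,1]<-170)&(P[...,1]>-350)
    print(np.histogram(P[x][:,2],bins=np.arange(-5,170,5)))
im=cv2.imread("pics/top0.png")
cv2.imwrite("pics/z1.png",cv2.resize(im[180:340,290:530],None,fx=3.3,fy=3.3,interpolation=cv2.INTER_CUBIC))
cv2.imwrite("pics/z2.png",cv2.resize(cv2.imread("pics/side0.png")[260:440,300:480],None,fx=3.3,fy=3.3,interpolation=cv2.INTER_CUBIC))
E
```

```text
top bench z -0.18910321052544532
[312 191  29  30 226] [329. 208.] ztop 122.5 (array([539.8, -21.9]), array([ 60.7, 163.4]), 89.5)
(array([1699, 1484,  116,    4,    2,    7,   19,   32,   68,   72,   21,
        232, 1587, 1326,  144,   45,   86,  366,  209,  489,  389,   71,
         22,   22,   35,   51,   84,  113,   91,   88,   77,   90,   82,
         15]), array([ -5,   0,   5,  10,  15,  20,  25,  30,  35,  40,  45,  50,  55,
        60,  65,  70,  75,  80,  85,  90,  95, 100, 105, 110, 115, 120,
       125, 130, 135, 140, 145, 150, 155, 160, 165]))
side bench z 1.5038313831673236
[ 312  213   40   57 1540] [331. 240.] ztop 122.3 (array([ 300., -354.]), array([964.1,  85. ]), 48.6)
[ 243  240   43   62 1740] [265. 269.] ztop 122.2 (array([ 214.8, -335.6]), array([877.7,  83.6]), 58.4)
(array([ 850, 1837,   94,   55,   40,   48,   52,   63,   70,  116,   56,
         50,  701, 1686,  173,  195,  178,  493,  345,  485,  668,   86,
         30,   38,   51,   73,  111,  128,  141,  139,  109,   91,  126,
         19]), array([ -5,   0,   5,  10,  15,  20,  25,  30,  35,  40,  45,  50,  55,
        60,  65,  70,  75,  80,  85,  90,  95, 100, 105, 110, 115, 120,
       125, 130, 135, 140, 145, 150, 155, 160, 165]))
```

View pics/z1.png

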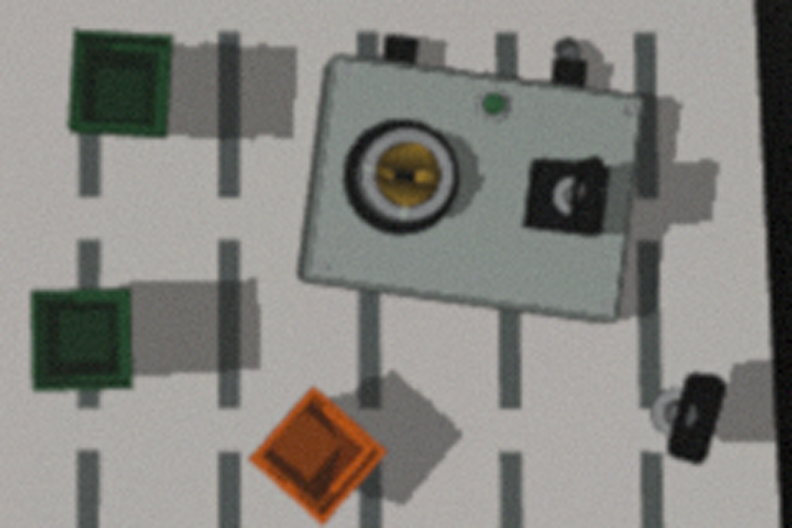

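View pics/z2.png

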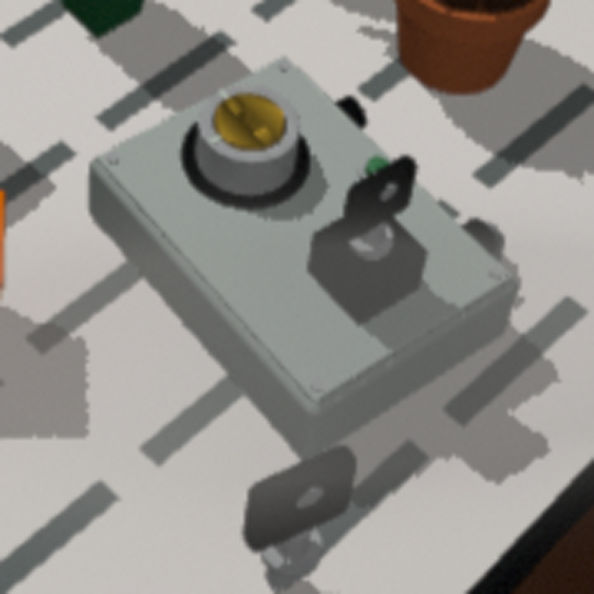

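```bash
python3 - <<'E'
from h import *
def comp(mask,P,name):
    nn,l,st,c=cv2.connectedComponentsWithStats(mask.astype(np.uint8))
    for i in range(1,nn):
        if st[i,4]>25:
            q=P[l==i]; print(name,st[i].tolist(),np.median(q,0).round(1),rect(q[:,:2]))
for n in ["top","side"]:
    m=camera_model(n);d=np.load(f"pics/{n}0d.npy");P=cloud(d,m)
    im=cv2.imread(f"pics/{n}0.png");hsv=cv2.cvtColor(im,cv2.COLOR_BGR2HSV)
    ctl=(P[...,0]>480)&(P[...,0]<650)&(P[...,1]<-110)&(P[...,1]>-380)&(d>0)
    Z=P[...,2]
    comp(ctl&(Z>88)&(Z<101),P,n+" faces")
    comp(ctl&(Z>112)&(Z<165),P,n+" bow")
    comp(ctl&(Z>52)&(Z<66),P,n+" ctop")
    comp(ctl&(hsv[...,1]>120)&(hsv[...,0]>14)&(hsv[...,0]<32),P,n+" brass")
    pt=(P[...,0]>350)&(P[...,0]<650)&(P[...,1]<60)&(P[...,1]>-100)&(Z>108)&(Z<128)
    comp(pt,P,n+" pot")
    ca=(P[...,0]>400)&(P[...,0]<700)&(P[...,1]<400)&(P[...,1]>90)&(Z>54)&(Z<70)
    comp(ca,P,n+" carrier")
    ca=(P[...,0]>400)&(P[...,0]<700)&(P[...,1]<400)&(P[...,1]>90)&(Z>75)
    comp(ca,P,n+" carrier pots")
    wl=(P[...,0]>400)&(P[...,0]<700)&(P[...,1]<400)&(P[...,1]>90)&(Z<25)
    if n=="top": comp(wl,P,n+" wells")
    by=(P[...,0]>600)&(P[...,0]<850)&(P[...,1]<400)&(P[...,1]>-300)&(Z>15)&(Z<250)
    comp(by,P,n+" by")
E
```

```text
top faces [399, 219, 28, 28, 562] [ 533.9 -213.7   94.6] (array([ 533.2, -213.4]), array([60.1, 60.1]), 89.4)
top faces [451, 228, 24, 23, 246] [ 516.6 -312.1   95.9] (array([ 518.7, -322.8]), array([47.1, 45.9]), 82.4)
top bow [462, 227, 11, 22, 192] [ 518.1 -319.3  154.2] (array([ 519.1, -322.6]), array([13.9, 44.6]), 83.1)
top ctop [383, 196, 101, 61, 3924] [ 552.3 -262.4   59.4] (array([ 536.6, -266.5]), array([218.8, 138.9]), 82.2)
top brass [405, 224, 18, 18, 232] [ 533.8 -215.4   95.2] (array([ 532.9, -214.7]), array([37.8, 38.4]), 0.2)
top pot [310, 189, 32, 32, 233] [595.5 -20.3 119.4] (array([592.4, -22.1]), array([65.7, 66. ]), 87.0)
top pot [299, 267, 31, 32, 220] [421.5   1.9 119.4] (array([423.7,   3. ]), array([66. , 64.8]), 0.5)
top carrier [154, 183, 111, 93, 4815] [542.1 243.8  61.8] (array([543.8, 243.5]), array([188.6, 236.4]), 6.0)
top wells [146, 164, 134, 128, 7836] [557.8 228.3   0. ] (array([550., 245.]), array([309.9, 300. ]), 90.0)
top wells [227, 189, 27, 28, 614] [609.  182.2   0. ] (array([609.3, 182.5]), array([59.4, 59.8]), 5.9)
top wells [194, 193, 27
[... 2082 characters left out ...]
9 226.   63.4] (array([540.5, 240.6]), array([191.5, 243.3]), 6.5)
side by [233, 162, 71, 62, 1119] [624.3 221.   49.7] (array([623.7, 249.2]), array([ 47.4, 246.4]), 0.0)
side by [371, 169, 34, 76, 1839] [726.4 -65.1 110.4] (array([737.8, -57.2]), array([60.2, 80.7]), 65.7)
side by [316, 180, 50, 32, 329] [763.7 107.8  22.2] (array([765.3, 131. ]), array([ 25.5, 167.4]), 2.3)
side by [325, 212, 28, 50, 559] [614.5 -18.8  95.3] (array([612.2, -25.2]), array([70.4, 24.3]), 90.0)
side by [417, 215, 52, 71, 2523] [ 726.6 -226.5   87.4] (array([ 741.1, -217.3]), array([107.1, 108.6]), 18.5)
side by [382, 277, 31, 26, 154] [ 606.6 -215.6   59.5] (array([ 617.3, -214. ]), array([34.5, 85.9]), 0.5)
```

Request:
servo_tool(deltas=[[[0.035, -0.025, 0.008], [0, 0, 0], 1], [[0.035, -0.025, 0.008], [0, 0, 0], 1], [[0.035, -0.025, 0.008], [0, 0, 0], 1], [[0.035, -0.025, 0.008], [0, 0, 0], 1], [[0.035, -0.025, 0.008], [0, 0, 0], 1], [[0.035, -0.025, 0.008], [0, 0, 0], 1], [[0.035, -0.025, 0.0], [0, 0, 0], 1], [[0.035, -0.035, 0.0], [0, 0, 0], 1]])

```text
clock: 0.95
eef_pos: [475.9, 432.0, 293.3]
orientation: [-3.137, -0.005, 2.861]
force: [0.4, 0.4, 0.6]
opening: 87.5
```

```bash
python3 -c "
from h import *
s=state();print(s['joint_positions'].round(3),s['eef_pos'],s['orientation'],s['clock'])"
```

```text
[-0.921  0.391  0.121  1.586 -0.052  1.174  0.501] [475.93249758 431.95139401 293.30342904] [-3.13661806 -0.0053809   2.86103685] 0.95
```

Request:
servo_tool(deltas=[[[0.025, -0.04, 0], [0, 0, 2.5], 1], [[0.025, -0.04, 0], [0, 0, 2.5], 1], [[0.025, -0.04, 0], [0, 0, 2.5], 1], [[0.015, -0.045, 0], [0, 0, 2], 1], [[0.01, -0.045, 0], [0, 0, 0], 1], [[0.01, -0.045, 0], [0, 0, 0], 1], [[0, -0.045, 0], [0, 0, 0], 1], [[0, -0.045, 0], [0, 0, 0], 1], [[0, -0.045, 0], [0, 0, 0], 1], [[-0.01, -0.045, 0], [0, 0, 0], 1], [[-0.01, -0.045, 0], [0, 0, 0], 1], [[-0.015, -0.045, 0], [0, 0, 0], 1], [[-0.015, -0.045, 0], [0, 0, 0], 1], [[-0.01, -0.04, 0], [0, 0, 0], 1]])

```text
clock: 2.35
eef_pos: [528.1, -204.9, 289.6]
orientation: [-3.134, -0.007, 3.031]
force: [0.6, 0.0, 0.6]
opening: 87.9
```

```bash
cat >> h.py <<'E'
def show():
    s=state();R=s['orientation'];y=R[2]
    print('q',s['joint_positions'].round(2),'tcp',s['eef_pos'].round(1),'rpy',R.round(4),'jaw_deg',round(np.degrees(np.arctan2(-np.cos(y),np.sin(y))),2),'F',s['force'].round(1),'T',s['wrist_torque'].round(2),'op',round(s['opening'],1),'t',s['clock'])
def snap(n,f):
    m=camera_model(n);p,d=camera(n);cv2.imwrite(f"pics/{f}.png",p[:,:,::-1]);np.save(f"pics/{f}.npy",d);return m,p,d
E
python3 -c "
from h import *
show()
snap('wrist','w1')"
```

```text
q [-0.03  0.27  0.35  1.79 -0.09  1.11  1.81] tcp [ 528.1 -204.9  289.6] rpy [-3.134  -0.0067  3.0313] jaw_deg 83.68 F [0.6 0.  0.6] T [ 0.05 -0.01 -0.04] op 87.9 t 2.35
```

View pics/w1.png

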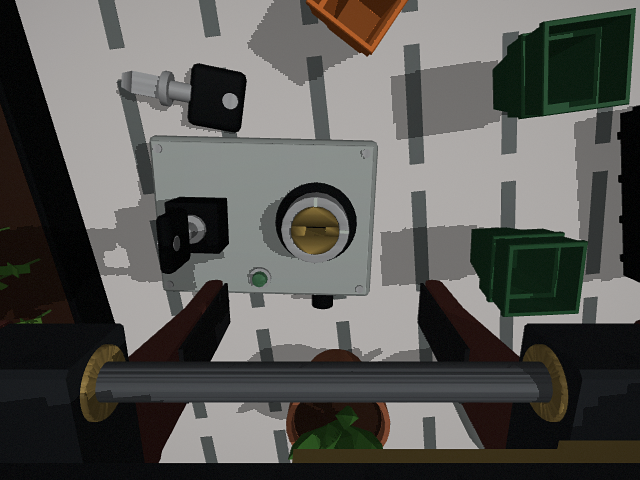

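```bash
python3 - <<'E'
from h import *
m=camera_model('wrist');d=np.load('pics/w1.npy');P=cloud(d,m);Z=P[...,2]
im=cv2.imread('pics/w1.png');hsv=cv2.cvtColor(im,cv2.COLOR_BGR2HSV)
def comp(mask,name,mn=60):
    nn,l,st,c=cv2.connectedComponentsWithStats(mask.astype(np.uint8))
    for i in range(1,nn):
        if st[i,4]>mn:
            q=P[l==i]; print(name,st[i].tolist(),np.median(q,0).round(1),rect(q[:,:2]))
z=np.zeros(Z.shape,bool);z[130:320,140:390]=1
comp(z&(Z>90)&(Z<101),'face');comp(z&(Z>110)&(Z<170),'bow');comp(z&(Z>55)&(Z<65),'ctop')
comp(z&(hsv[...,1]>100)&(hsv[...,0]>14)&(hsv[...,0]<32),'brass')
# keyway dark
comp(z&(Z<88)&(Z>-300)&(hsv[...,2]<110)&(np.hypot(P[...,0]-533,P[...,1]+214)<16),'slot',20)
v=im[210:255,285:350];cv2.imwrite('pics/z3.png',cv2.resize(v,None,fx=8,fy=8))
E
```

```text
face [281, 196, 68, 67, 3411] [ 526.4 -223.3   96.6] (array([ 527.8, -223.4]), array([61.2, 60.6]), 39.4)
face [164, 201, 58, 53, 1432] [ 506.7 -319.9   98.2] (array([ 512.5, -332.4]), array([46.7, 46.3]), 81.9)
bow [156, 208, 40, 66, 1894] [ 510.7 -327.6  154.5] (array([ 512. , -331.7]), array([13.8, 45.3]), 84.4)
ctop [149, 136, 228, 160, 24665] [ 496.3 -270.6   62. ] (array([ 520.3, -275.3]), array([217.6, 158.1]), 81.8)
brass [291, 207, 48, 47, 1775] [ 529.5 -223.7   97.7] (array([ 501.4, -223.7]), array([42.8, 95.4]), 89.8)
slot [309, 227, 17, 7, 111] [ 532.6 -222.4   74.9] (array([ 532.6, -222.4]), array([15.1,  1.2]), 82.2)
```

View pics/z3.png

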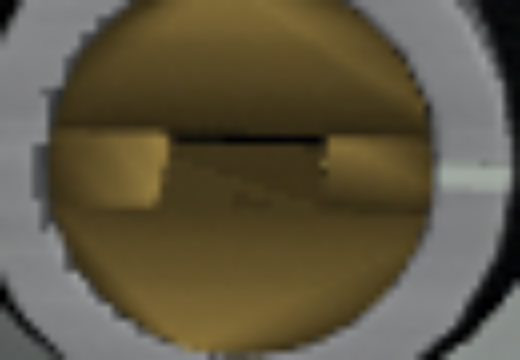

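```bash
cat > meas.py <<'E'
from h import *
import sys
show()
m,im,d=snap('wrist',sys.argv[1]);show();P=cloud(d,m);Z=P[...,2]
im=im[:,:,::-1].copy();hsv=cv2.cvtColor(im,cv2.COLOR_BGR2HSV)
def comp(mask,name,mn=60):
    nn,l,st,c=cv2.connectedComponentsWithStats(mask.astype(np.uint8))
    for i in range(1,nn):
        if st[i,4]>mn:
            q=P[l==i]; print(name,st[i].tolist(),np.median(q,0).round(1),rect(q[:,:2]))
z=(np.hypot(P[...,0]-525,P[...,1]+265)<110)
comp(z&(Z>90)&(Z<101),'face');comp(z&(Z>110)&(Z<170),'bow');comp(z&(Z>55)&(Z<65),'ctop',500)
comp(z&(Z>90)&(hsv[...,1]>100)&(hsv[...,0]>14)&(hsv[...,0]<32),'brass')
E
python3 meas.py w2
```

```text
q [-0.03  0.27  0.36  1.79 -0.09  1.11  1.82] tcp [ 525.3 -213.1  290. ] rpy [-3.1296 -0.0069  3.0221] jaw_deg 83.15 F [-1.6 -5.2  0.3] T [-0.34  0.11  0.01] op 88.0 t 2.4
q [-0.03  0.27  0.36  1.79 -0.09  1.11  1.81] tcp [ 526.6 -209.8  289.9] rpy [-3.1311 -0.0067  3.0219] jaw_deg 83.14 F [-0.2 -0.4 -0.4] T [ 0.06 -0.03  0.01] op 87.6 t 2.45
face [291, 198, 69, 67, 3396] [ 529.3 -214.3   96.1] (array([ 531.1, -214.6]), array([60.9, 61. ]), 37.6)
face [176, 204, 56, 52, 1395] [ 510.4 -310.9   97.4] (array([ 516.5, -323.5]), array([46.9, 46.2]), 82.4)
bow [169, 211, 38, 66, 1803] [ 514.5 -319.   154.1] (array([ 516.2, -323.1]), array([13.6, 45.4]), 84.2)
ctop [165, 140, 218, 157, 22246] [ 501.6 -261.3   61.4] (array([ 524.1, -266. ]), array([216.6, 157.3]), 82.1)
brass [302, 209, 48, 47, 1630] [ 530.3 -214.4   97.3] (array([ 504.4, -217.6]), array([96.9, 42.5]), 6.7)
brass [80, 344, 46, 78, 1675] [ 492.9 -252.9  364.8] (array([ 475.3, -232.4]), array([10.4, 73.5]), 43.5)
brass [523, 344, 46, 78, 1684] [ 503.6 -164.   363.8] (array([ 481.7, -179. ]), array([71.9, 10.1]), 31.7)
brass [292, 440, 345, 23, 5263] [ 509.7 -182.   373.5] (array([ 487.4, -179.8]), array([59.2, 55. ]), 76.5)
```

```bash
cat >> h.py <<'E'
from scipy.spatial.transform import Rotation as Ro
def to(x,y,z,jaw):
    s=state();R=Ro.from_euler('xyz',s['orientation'])
    # tool y at angle jaw: yaw+? tool y=(sin yaw,-cos yaw) -> jaw=yaw-90deg
    T=Ro.from_euler('xyz',[np.pi,0,np.radians(jaw+90)])
    T2=Ro.from_euler('xyz',[np.pi,0,np.radians(jaw-90)])
    rv=min([(t*R.inv()).as_rotvec(degrees=True) for t in(T,T2)],key=lambda v:np.linalg.norm(v))
    print('delta mm',(np.array([x,y,z])-s['eef_pos']).round(1),'rot deg',rv.round(2));show()
E
python3 -c "
from h import *
to(517.5,-323.2,230,82.35)"
```

```text
delta mm [  -9.1 -113.4  -59.9] rot deg [ 0.55 -0.46 -0.79]
q [-0.03  0.27  0.36  1.79 -0.09  1.11  1.81] tcp [ 526.6 -209.8  289.9] rpy [-3.1311 -0.0067  3.0219] jaw_deg 83.14 F [-0.2 -0.4 -0.4] T [ 0.06 -0.03  0.01] op 87.6 t 2.45
```

Request:
servo_tool(deltas=[[[-0.002, -0.03, -0.01], [0.2, -0.2, -0.3], 1], [[-0.002, -0.03, -0.015], [0.2, -0.2, -0.3], 1], [[-0.002, -0.028, -0.015], [0.1, -0.1, -0.2], 1], [[-0.002, -0.022, -0.015], [0, 0, 0], 1], [[-0.001, -0.005, -0.005], [0, 0, 0], 1], [[0, 0, 0], [0, 0, 0], 1]], force=40)

```text
clock: 3.05
eef_pos: [518.5, -324.9, 227.3]
orientation: [3.139, 0.002, 3.01]
force: [0.7, 0.2, 0.1]
opening: 87.7
```

```bash
python3 -c "
from h import *
to(517.5,-323.2,143,82.35)"
```

```text
delta mm [ -1.    1.7 -84.3] rot deg [-0.14  0.11 -0.13]
q [ 0.17  0.41  0.38  1.76 -0.18  1.01  2.06] tcp [ 518.5 -324.9  227.3] rpy [3.1389e+00 1.5000e-03 3.0103e+00] jaw_deg 82.48 F [0.7 0.2 0.1] T [ 0.04 -0.05  0.02] op 87.7 t 3.05
```

Request:
servo_tool(deltas=[[[-0.0005, 0.001, -0.025], [0, 0, -0.1], 1], [[-0.0005, 0.0007, -0.025], [0, 0, 0], 1], [[0, 0, -0.02], [0, 0, 0], 1], [[0, 0, -0.01], [0, 0, 0], 1], [[0, 0, -0.003], [0, 0, 0], 1], [[0, 0, 0], [0, 0, 0], 1]])

```text
clock: 3.65
eef_pos: [523.8, -314.2, 146.3]
orientation: [3.135, 0.009, 3.019]
force: [0.4, 1.0, 0.8]
opening: 87.8
```

```bash
python3 -c "
from h import *
to(517.5,-323.2,143,82.35);snap('wrist','w3')"
```

```text
delta mm [-6.3 -9.  -3.3] rot deg [-0.29  0.54 -0.62]
q [ 0.19  0.5   0.34  1.83 -0.23  0.85  2.09] tcp [ 523.8 -314.2  146.3] rpy [3.1353 0.0087 3.0189] jaw_deg 82.97 F [0.4 1.  0.8] T [0.02 0.03 0.01] op 87.8 t 3.65
```

View pics/w3.png

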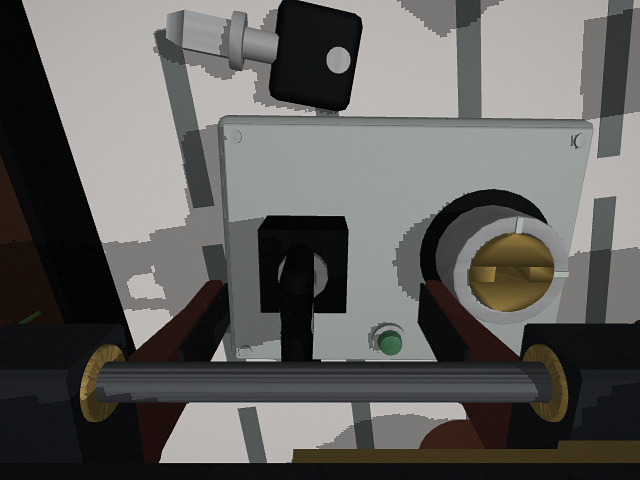

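Request:
servo_tool(deltas=[[[-0.004, -0.006, -0.002], [-0.2, 0.3, -0.4], 1], [[-0.002, -0.003, -0.001], [0, 0.2, -0.2], 1], [[0, 0, 0], [0, 0, 0], 1], [[0, 0, 0], [0, 0, 0], 1]])

```text
clock: 4.1
eef_pos: [518.8, -325.2, 146.3]
orientation: [-3.141, 0.005, 3.007]
force: [0.6, 1.0, -0.7]
opening: 88.0
```

```bash
python3 -c "
from h import *
to(517.5,-323.2,143,82.35)"
```

```text
delta mm [-1.3  2.  -3.3] rot deg [0.06 0.27 0.07]
q [ 0.2   0.5   0.35  1.82 -0.22  0.85  2.09] tcp [ 518.8 -325.2  146.3] rpy [-3.1412  0.0049  3.0069] jaw_deg 82.28 F [ 0.6  1.  -0.7] T [-0.03 -0.04 -0.05] op 88.0 t 4.1
```

Request:
servo_tool(deltas=[[[-0.001, 0.0015, -0.003], [0, 0.2, 0], 1], [[0, 0, -0.001], [0, 0, 0], 1], [[0, 0, 0], [0, 0, 0], 1]])

```text
clock: 4.4
eef_pos: [517.8, -323.8, 142.3]
orientation: [-3.141, 0.002, 3.006]
force: [-0.5, -0.4, -0.5]
opening: 88.2
```

```bash
python3 -c "
from h import *
to(517.5,-323.2,143,82.35)"
```

```text
delta mm [-0.3  0.6  0.7] rot deg [0.07 0.08 0.09]
q [ 0.19  0.51  0.35  1.83 -0.22  0.84  2.09] tcp [ 517.8 -323.8  142.3] rpy [-3.1406e+00  1.6000e-03  3.0065e+00] jaw_deg 82.26 F [-0.5 -0.4 -0.5] T [ 0.03  0.01 -0.01] op 88.2 t 4.4
```

Request:
servo_tool(deltas=[[[0, 0, 0], [0, 0, 0], -0.6], [[0, 0, 0], [0, 0, 0], -0.9], [[0, 0, 0], [0, 0, 0], -1], [[0, 0, 0], [0, 0, 0], -1], [[0, 0, 0], [0, 0, 0], -1], [[0, 0, 0], [0, 0, 0], -1], [[0, 0, 0], [0, 0, 0], -1], [[0, 0, 0], [0, 0, 0], -1]])

```text
clock: 5.2
eef_pos: [517.9, -323.6, 142.2]
orientation: [-3.141, 0.001, 3.007]
force: [-0.1, -0.7, -0.2]
opening: 27.4
```

```bash
python3 -c "
from h import *
to(517.5,-323.2,143,82.35);snap('wrist','w4');snap('side','s4')"
```

```text
delta mm [-0.4  0.4  0.8] rot deg [0.06 0.08 0.07]
q [ 0.19  0.51  0.35  1.83 -0.22  0.84  2.09] tcp [ 517.9 -323.6  142.2] rpy [-3.1408e+00  1.5000e-03  3.0069e+00] jaw_deg 82.28 F [-0.1 -0.7 -0.2] T [-0.06  0.02  0.04] op 27.4 t 5.2
```

View pics/w4.png

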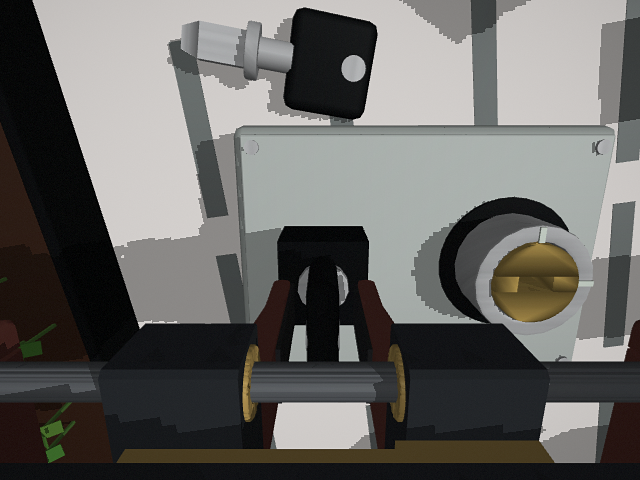

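View pics/s4.png

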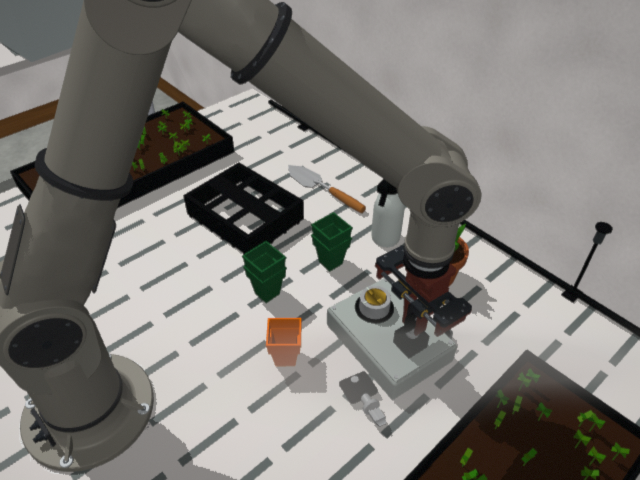

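Request:
servo_tool(deltas=[[[0, 0, 0], [0, 0, 0], -1], [[0, 0, 0], [0, 0, 0], -1], [[0, 0, 0], [0, 0, 0], -1], [[0, 0, 0], [0, 0, 0], -1], [[0, 0, 0], [0, 0, 0], -1]])

```text
clock: 5.8
eef_pos: [517.9, -323.6, 142.2]
orientation: [-3.141, 0.001, 3.007]
force: [0.2, -0.1, -0.4]
opening: 11.9
```

```bash
python3 -c "
from h import *
to(517.5,-323.2,143,82.35)"
```

```text
delta mm [-0.4  0.4  0.8] rot deg [0.06 0.08 0.08]
q [ 0.19  0.51  0.35  1.83 -0.22  0.84  2.09] tcp [ 517.9 -323.6  142.2] rpy [-3.1407e+00  1.5000e-03  3.0068e+00] jaw_deg 82.27 F [ 0.2 -0.1 -0.4] T [ 0.03 -0.03  0.02] op 11.9 t 5.8
```

Request:
servo_tool(deltas=[[[0, 0, 0.006], [0, 0, 0], -1], [[0, 0, 0.01], [0, 0, 0], -1], [[0, 0, 0.012], [0, 0, 0], -1], [[0, 0, 0.012], [0, 0, 0], -1], [[0, 0, 0.012], [0, 0, 0], -1], [[0, 0, 0.008], [0, 0, 0], -1], [[0, 0, 0], [0, 0, 0], -1]])

```text
clock: 6.5
eef_pos: [518.1, -323.9, 209.0]
orientation: [-3.14, 0.004, 3.007]
force: [0.2, 0.3, -1.0]
opening: 12.0
```

```bash
python3 -c "
from h import *
to(532.4,-214.6,205,-7.6);snap('side','s5')"
```

```text
delta mm [ 14.3 109.3  -4. ] rot deg [ 2.400e-01  7.000e-02 -8.987e+01]
q [ 0.17  0.43  0.38  1.78 -0.19  0.97  2.06] tcp [ 518.1 -323.9  209. ] rpy [-3.1402  0.0036  3.0066] jaw_deg 82.27 F [ 0.2  0.3 -1. ] T [ 0.02 -0.    0.  ] op 12.0 t 6.5
```

View pics/s5.png

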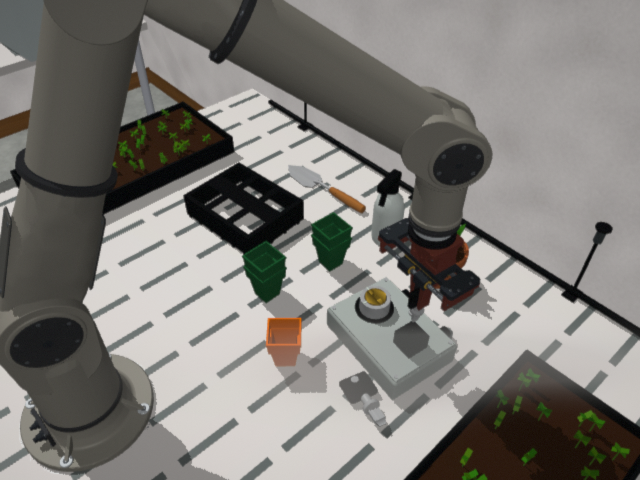

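Request:
servo_tool(deltas=[[[0.0013, 0.01, 0], [0, 0, -8], -1], [[0.0013, 0.01, 0], [0, 0, -8], -1], [[0.0013, 0.01, 0], [0, 0, -8], -1], [[0.0013, 0.01, 0], [0, 0, -8], -1], [[0.0013, 0.01, 0], [0, 0, -8], -1], [[0.0013, 0.01, 0], [0, 0, -8], -1], [[0.0013, 0.01, 0], [0, 0, -8], -1], [[0.0013, 0.01, 0], [0, 0, -8], -1], [[0.0013, 0.01, 0], [0, 0, -8], -1], [[0.0013, 0.01, 0], [0, 0, -8], -1], [[0.001, 0.008, 0], [0, 0, -8], -1], [[0, 0, 0], [0, 0, 0], -1], [[0, 0, 0], [0, 0, 0], -1]])

```text
clock: 7.85
eef_pos: [527.9, -209.7, 201.9]
orientation: [-3.131, -0.003, 1.411]
force: [0.7, 0.3, -1.1]
opening: 11.9
```

```bash
python3 -c "
from h import *
to(532.4,-214.6,205,-7.6)"
```

```text
delta mm [ 4.5 -4.9  3.1] rot deg [-0.24 -0.57  1.54]
q [-0.3   0.44  0.75  1.89 -0.36  0.96  0.46] tcp [ 527.9 -209.7  201.9] rpy [-3.1311e+00 -2.8000e-03  1.4113e+00] jaw_deg -9.14 F [ 0.7  0.3 -1.1] T [-0.12  0.08  0.02] op 11.9 t 7.85
```

Request:
servo_tool(deltas=[[[0.003, -0.003, 0], [-0.2, -0.4, 1], -1], [[0.001, -0.0015, 0], [0, -0.2, 0.5], -1], [[0, 0, 0], [0, 0, 0], -1]])

```text
clock: 8.15
eef_pos: [531.7, -216.0, 201.8]
orientation: [3.14, -0.0, 1.444]
force: [-0.0, -0.2, -0.7]
opening: 11.8
```

```bash
python3 -c "
from h import *
to(532.4,-214.6,165,-7.65);snap('wrist','w6');snap('side','s6')
a=cv2.imread('pics/s6.png')[230:350,320:480];cv2.imwrite('pics/s6z.png',cv2.resize(a,None,fx=5,fy=5,interpolation=2))"
```

```text
delta mm [  0.7   1.4 -36.8] rot deg [-0.    0.07 -0.41]
q [-0.29  0.44  0.74  1.89 -0.36  0.95  0.49] tcp [ 531.7 -216.   201.8] rpy [ 3.1404e+00 -2.0000e-04  1.4444e+00] jaw_deg -7.24 F [-0.  -0.2 -0.7] T [-0.04  0.07  0.  ] op 11.8 t 8.15
```

View pics/w6.png

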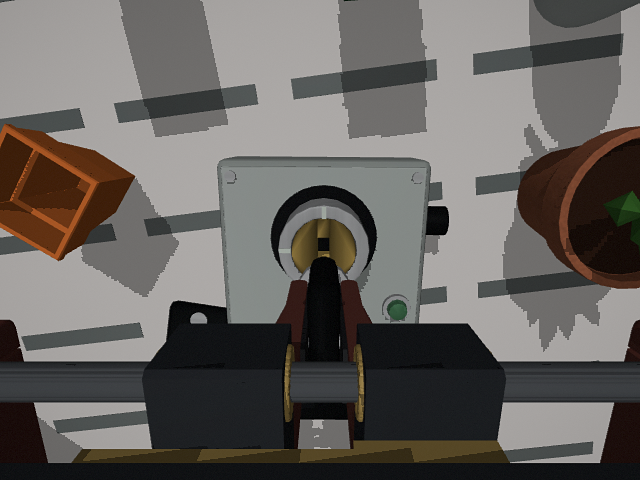

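View pics/s6z.png

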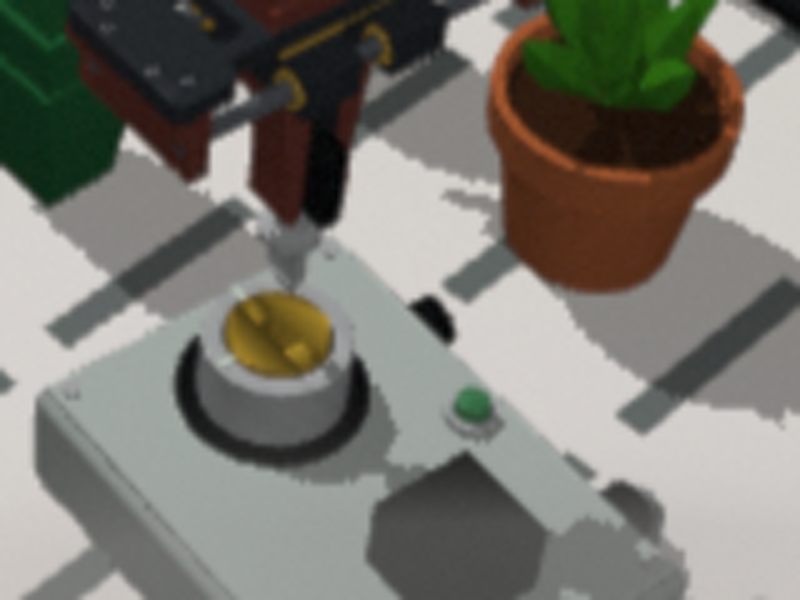

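Request:
servo_tool(deltas=[[[0.0005, 0.001, -0.008], [0, 0, -0.3], -1], [[0, 0, -0.008], [0, 0, 0], -1], [[0, 0, -0.006], [0, 0, 0], -1], [[0, 0, 0], [0, 0, 0], -1], [[0, 0, 0], [0, 0, 0], -1]])

```text
clock: 8.75
eef_pos: [531.6, -214.7, 177.1]
orientation: [-3.141, -0.001, 1.438]
force: [0.2, -0.1, -0.3]
opening: 12.0
```

```bash
python3 -c "
from h import *
to(532.4,-214.6,142.2,-7.65)"
```

```text
delta mm [  0.8   0.1 -34.9] rot deg [-0.04 -0.01 -0.04]
q [-0.27  0.47  0.72  1.91 -0.39  0.91  0.51] tcp [ 531.6 -214.7  177.1] rpy [-3.1413e+00 -6.0000e-04  1.4380e+00] jaw_deg -7.61 F [ 0.2 -0.1 -0.3] T [-0.08  0.02 -0.01] op 12.0 t 8.75
```

Request:
servo_tool(deltas=[[[0.0008, 0, -0.004], [0, 0, 0], -1], [[0, 0, -0.004], [0, 0, 0], -1], [[0, 0, -0.004], [0, 0, 0], -1], [[0, 0, 0], [0, 0, 0], -1], [[0, 0, 0], [0, 0, 0], -1]])

```text
clock: 9.25
eef_pos: [532.8, -214.7, 164.2]
orientation: [3.141, -0.0, 1.438]
force: [0.1, 0.0, -1.0]
opening: 11.7
```

```bash
python3 -c "
from h import *
to(532.4,-214.6,142.2,-7.65)"
```

```text
delta mm [ -0.4   0.1 -22. ] rot deg [-0.02  0.01 -0.06]
q [-0.26  0.49  0.71  1.91 -0.41  0.88  0.52] tcp [ 532.8 -214.7  164.2] rpy [ 3.1414e+00 -4.0000e-04  1.4383e+00] jaw_deg -7.59 F [ 0.1  0.  -1. ] T [-0.12  0.09 -0.02] op 11.7 t 9.25
```

In by ~8 mm without force. Continue.

Request:
servo_tool(deltas=[[[0, 0, -0.004], [0, 0, 0], -1], [[0, 0, -0.004], [0, 0, 0], -1], [[0, 0, -0.004], [0, 0, 0], -1], [[0, 0, -0.004], [0, 0, 0], -1], [[0, 0, 0], [0, 0, 0], -1], [[0, 0, 0], [0, 0, 0], -1]])

```text
clock: 9.85
eef_pos: [532.7, -214.7, 146.8]
orientation: [3.142, -0.0, 1.438]
force: [-0.1, -0.4, -0.8]
opening: 11.7
```

```bash
python3 -c "
from h import *
to(532.4,-214.6,142.2,-7.65)"
```

```text
delta mm [-0.3  0.1 -4.6] rot deg [-0.03  0.01 -0.06]
q [-0.24  0.51  0.69  1.93 -0.43  0.85  0.54] tcp [ 532.7 -214.7  146.8] rpy [ 3.1415e+00 -5.0000e-04  1.4383e+00] jaw_deg -7.59 F [-0.1 -0.4 -0.8] T [-0.07  0.08 -0.02] op 11.7 t 9.85
```

Request:
servo_tool(deltas=[[[0, 0, -0.003], [0, 0, 0], -1], [[0, 0, -0.003], [0, 0, 0], -1], [[0, 0, -0.003], [0, 0, 0], -1], [[0, 0, -0.002], [0, 0, 0], -1], [[0, 0, -0.001], [0, 0, 0], -1], [[0, 0, -0.001], [0, 0, 0], -1]])

```text
clock: 10.45
eef_pos: [533.0, -215.3, 142.1]
orientation: [3.14, -0.008, 1.437]
force: [-3.1, 1.4, 7.5]
opening: 11.8
```

```bash
python3 -c "
from h import *
to(532.4,-214.6,142.2,-7.65);snap('side','s7')
a=cv2.imread('pics/s7.png')[230:350,320:480];cv2.imwrite('pics/s7z.png',cv2.resize(a,None,fx=5,fy=5,interpolation=2))"
```

```text
delta mm [-0.6  0.7  0.1] rot deg [-0.46  0.17  0.01]
q [-0.23  0.52  0.68  1.93 -0.44  0.85  0.55] tcp [ 533.  -215.3  142.1] rpy [ 3.1398 -0.0084  1.4371] jaw_deg -7.66 F [-3.1  1.4  7.5] T [ 0.16  0.81 -0.02] op 11.8 t 10.45
```

View pics/s7z.png

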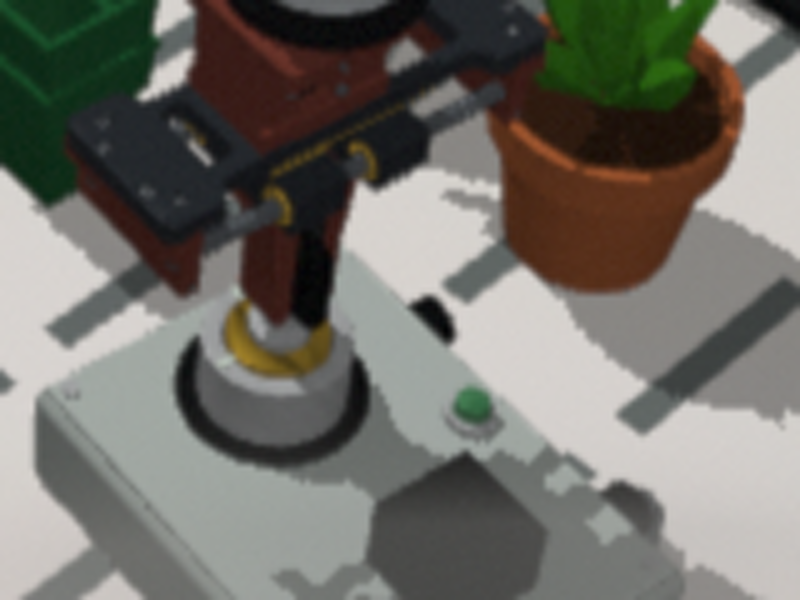

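Request:
servo_tool(deltas=[[[0, 0.0004, 0], [-0.3, 0, 0], -1], [[0, 0, 0], [0, 0, 0], -1], [[0, 0, 0], [0, 0, 5], -1], [[0, 0, -0.0003], [0, 0, 6], -1], [[0, 0, -0.0003], [0, 0, 6], -1], [[0, 0, -0.0003], [0, 0, 6], -1], [[0, 0, -0.0003], [0, 0, 6], -1], [[0, 0, 0], [0, 0, 0], -1]], force=50)

```text
clock: 11.3
eef_pos: [532.1, -215.3, 142.1]
orientation: [3.14, -0.004, 1.961]
force: [-0.2, 0.3, 0.2]
opening: 11.9
```

```bash
python3 -c "
from h import *
to(532.6,-214.8,142.0,82.35)"
```

```text
delta mm [ 0.5  0.5 -0.1] rot deg [-0.23 -0.14 59.98]
q [-0.14  0.49  0.54  1.92 -0.34  0.83  0.98] tcp [ 532.1 -215.3  142.1] rpy [ 3.14   -0.0042  1.9611] jaw_deg 22.37 F [-0.2  0.3  0.2] T [ 0.08  0.16 -0.04] op 11.9 t 11.3
```

Request:
servo_tool(deltas=[[[0.0003, 0.0003, -0.0003], [0, 0, 6], -1], [[0, 0, -0.0003], [0, 0, 6], -1], [[0, 0, -0.0003], [0, 0, 6], -1], [[0, 0, -0.0003], [0, 0, 6], -1], [[0, 0, -0.0003], [0, 0, 6], -1], [[0, 0, -0.0003], [0, 0, 6], -1], [[0, 0, -0.0003], [0, 0, 6], -1], [[0, 0, -0.0003], [0, 0, 6], -1], [[0, 0, 0], [0, 0, 5], -1], [[0, 0, 0], [0, 0, 0], -1], [[0, 0, 0], [0, 0, 0], -1]])

```text
clock: 12.4
eef_pos: [532.3, -215.2, 142.1]
orientation: [3.138, -0.006, 2.886]
force: [-1.4, 0.8, 2.7]
opening: 11.9
```

```bash
python3 -c "
from h import *
to(532.6,-214.8,142.0,82.35)"
```

```text
delta mm [ 0.3  0.4 -0.1] rot deg [-0.27 -0.29  7.02]
q [ 0.04  0.45  0.31  1.91 -0.19  0.82  1.76] tcp [ 532.3 -215.2  142.1] rpy [ 3.1379 -0.0059  2.8856] jaw_deg 75.33 F [-1.4  0.8  2.7] T [ 0.15  0.26 -0.01] op 11.9 t 12.4
```

Request:
servo_tool(deltas=[[[0, 0, -0.0002], [0, 0, 5], -1], [[0, 0, -0.0002], [0, 0, 5], -1], [[0, 0, -0.0002], [0, 0, 4], -1], [[0, 0, 0], [0, 0, 2], -1], [[0, 0, 0], [0, 0, 0], -1], [[0, 0, 0], [0, 0, 0], -1]])

```text
clock: 13.0
eef_pos: [532.4, -215.0, 142.1]
orientation: [3.138, -0.007, -3.127]
force: [-1.5, 1.3, 4.3]
opening: 11.6
```

```bash
python3 -c "
from h import *
to(532.6,-214.8,142.0,82.35)"
```

```text
delta mm [ 0.2  0.2 -0.1] rot deg [-0.25 -0.36 -8.51]
q [ 0.09  0.45  0.24  1.9  -0.15  0.82  1.99] tcp [ 532.4 -215.   142.1] rpy [ 3.1376 -0.0066 -3.1265] jaw_deg 90.86 F [-1.5  1.3  4.3] T [ 0.22  0.39 -0.01] op 11.6 t 13.0
```

Request:
servo_tool(deltas=[[[0, 0, 0], [0, 0, -4], -1], [[0, 0, 0], [0, 0, -3], -1], [[0, 0, 0], [0, 0, 0], -1], [[0, 0, 0], [0, 0, 0], -0.2], [[0, 0, 0], [0, 0, 0], -0.2], [[0, 0, 0], [0, 0, 0], -0.2], [[0, 0, 0], [0, 0, 0], -0.2], [[0, 0, 0], [0, 0, 0], -0.2]])

```text
clock: 13.8
eef_pos: [533.1, -215.3, 141.2]
orientation: [3.139, -0.005, 3.027]
force: [0.2, 0.2, 0.2]
opening: 35.3
```

```bash
python3 -c "
from h import *
to(532.6,-214.8,142.0,82.35)"
```

```text
delta mm [-0.5  0.5  0.8] rot deg [-0.19 -0.29 -1.07]
q [ 0.06  0.45  0.27  1.91 -0.17  0.81  1.88] tcp [ 533.1 -215.3  141.2] rpy [ 3.139  -0.0054  3.0268] jaw_deg 83.42 F [0.2 0.2 0.2] T [0.06 0.   0.07] op 35.3 t 13.8
```

Rise and head towards the far pile, then look at the switch.

Request:
servo_tool(deltas=[[[0, 0, 0.01], [0, 0, 0], 0], [[0, 0, 0.025], [0, 0, 0], 0.5], [[0, 0, 0.04], [0, 0, 0], 1], [[0, 0, 0.04], [0, 0, 0], 1], [[0, 0.01, 0.03], [0, 0, 0], 1], [[0, 0.03, 0], [0, 0, 0], 1], [[0, 0.03, 0], [0, 0, 0], 1], [[0, 0.02, 0], [0, 0, 0], 1], [[0, 0, 0], [0, 0, 0], 1], [[0, 0, 0], [0, 0, 0], 1]])

```text
clock: 14.8
eef_pos: [531.5, -125.0, 299.7]
orientation: [3.139, 0.001, 3.023]
force: [0.2, -0.3, 0.1]
opening: 87.7
```

```bash
python3 -c "
from h import *
show();snap('wrist','w8');snap('side','s8');snap('top','t8')
a=cv2.imread('pics/s8.png')[230:350,320:480];cv2.imwrite('pics/s8z.png',cv2.resize(a,None,fx=5,fy=5,interpolation=2))"
```

```text
q [-0.11  0.22  0.27  1.82 -0.07  1.11  1.64] tcp [ 531.5 -125.   299.7] rpy [3.1395e+00 1.1000e-03 3.0226e+00] jaw_deg 83.18 F [ 0.2 -0.3  0.1] T [-0.06 -0.01  0.03] op 87.7 t 14.8
```

View pics/w8.png

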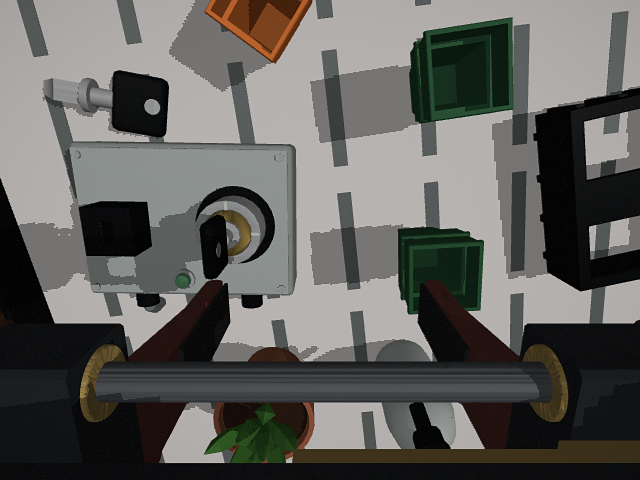

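View pics/s8z.png

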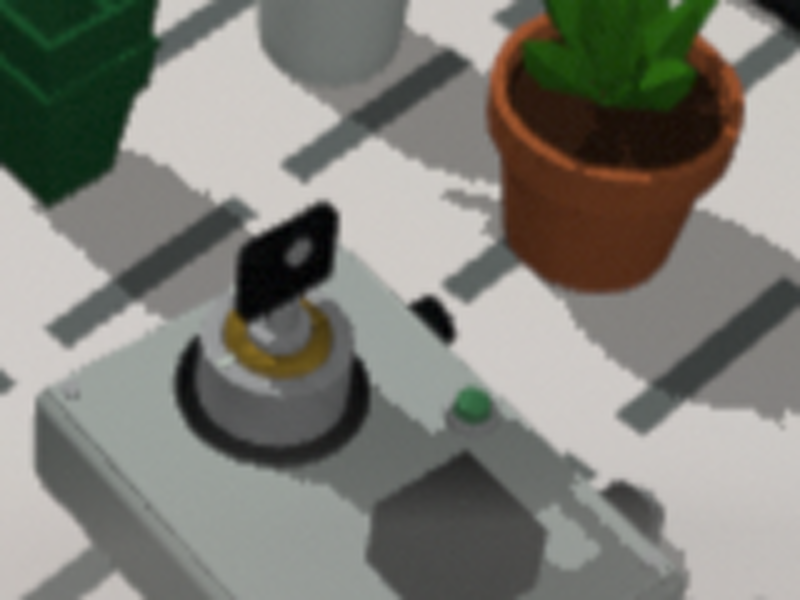

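View pics/t8.png

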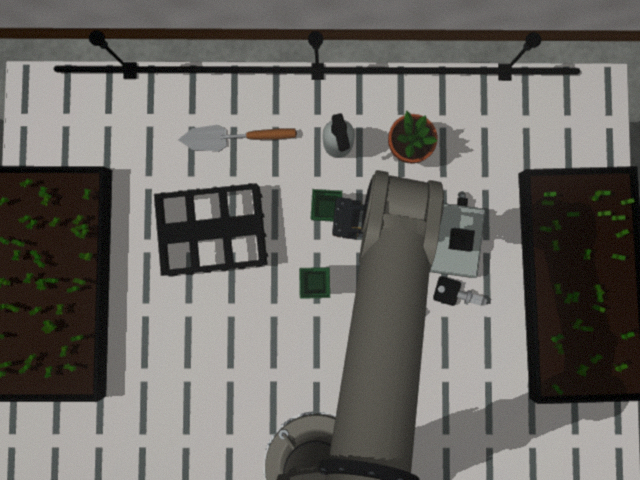

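```bash
cat > mp.py <<'E'
from h import *
import sys
def comp(P,mask,name,mn=60):
    nn,l,st,c=cv2.connectedComponentsWithStats(mask.astype(np.uint8))
    for i in range(1,nn):
        if st[i,4]>mn:
            q=P[l==i]; print(name,st[i].tolist(),np.median(q,0).round(1),rect(q[:,:2]))
def run(n,f,zs=(120,)):
    show();m,im,d=snap(n,f);P=cloud(d,m);Z=P[...,2]
    hsv=cv2.cvtColor(im,cv2.COLOR_RGB2HSV);g=(hsv[...,0]>50)&(hsv[...,0]<90)&(hsv[...,1]>90)
    X,Y=P[...,0],P[...,1]
    for z in zs: comp(P,g&(abs(Z-z)<5)&(X>350)&(X<680)&(Y<420)&(Y>-80),f'{n} pot@{z}')
    dk=(im.max(2)<60)
    comp(P,dk&(abs(Z-62)<5)&(X>400)&(X<700)&(Y<420)&(Y>50),n+' carrier',500)
if __name__=="__main__":
    run(sys.argv[1],sys.argv[2],[float(a) for a in sys.argv[3:]] or (120,))
E
python3 mp.py wrist w9; python3 mp.py top t9
```

```text
q [-0.11  0.22  0.28  1.82 -0.07  1.11  1.64] tcp [ 531.4 -125.8  299.2] rpy [3.1396e+00 3.0000e-04 3.0207e+00] jaw_deg 83.07 F [ 0.1 -1.1 -0.4] T [-0.01  0.   -0.08] op 87.6 t 14.95
wrist pot@120 [424, 17, 90, 105, 2179] [417.    3.7 120.7] (array([421.5,   2.1]), array([65.4, 66.2]), 1.4)
wrist pot@120 [408, 240, 77, 75, 1331] [576.7 -16.  120.7] (array([589.6, -22.7]), array([65.9, 65.5]), 86.4)
wrist carrier [567, 94, 73, 197, 6666] [545.3 144.1  62.9] (array([549.6, 157.5]), array([186.6,  65.5]), 6.0)
q [-0.11  0.22  0.27  1.82 -0.07  1.11  1.64] tcp [ 531.3 -125.8  299. ] rpy [3.1396 0.     3.0205] jaw_deg 83.06 F [-0.5  0.5  0.1] T [-0.01 -0.03 -0.05] op 87.8 t 15.0
top carrier [155, 184, 110, 91, 4173] [541.8 242.6  61.8] (array([542.7, 242.3]), array([185.9, 233.8]), 6.2)
```

Request:
servo_tool(deltas=[[[0.006, 0.01, -0.005], [0, 0, -8.5], 1], [[0.006, 0.01, -0.005], [0, 0, -8.5], 1], [[0.006, 0.01, -0.005], [0, 0, -8.5], 1], [[0.006, 0.01, -0.005], [0, 0, -8.5], 1], [[0.006, 0.01, -0.005], [0, 0, -8.5], 1], [[0.006, 0.01, -0.005], [0, 0, -8.5], 1], [[0.006, 0.01, -0.005], [0, 0, -8.5], 1], [[0.006, 0.01, -0.005], [0, 0, -8.5], 1], [[0.006, 0.01, -0.005], [0, 0, -8.5], 1], [[0.006, 0.01, -0.005], [0, 0, -8.5], 1], [[0, 0, 0], [0, 0, 0], 1], [[0, 0, 0], [0, 0, 0], 1]], force=12)

```text
clock: 16.25
eef_pos: [592.3, -33.7, 244.8]
orientation: [-3.137, 0.004, 1.518]
force: [-0.1, -0.7, 0.3]
opening: 87.8
```

```bash
python3 -c "
from h import *
to(591,-22.4,200,-3.3)";python3 mp.py wrist w10
```

```text
delta mm [ -1.3  11.3 -44.8] rot deg [ 0.21 -0.28 -0.27]
q [-0.42  0.37  0.47  1.78 -0.19  1.04  0.08] tcp [592.3 -33.7 244.8] rpy [-3.1369  0.0039  1.518 ] jaw_deg -3.03 F [-0.1 -0.7  0.3] T [-0.06  0.01 -0.02] op 87.8 t 16.25
q [-0.42  0.37  0.47  1.78 -0.19  1.04  0.08] tcp [592.3 -33.7 244.8] rpy [-3.1369  0.0039  1.518 ] jaw_deg -3.03 F [-0.1 -0.7  0.3] T [-0.06  0.01 -0.02] op 87.8 t 16.25
wrist pot@120 [21, 157, 117, 98, 2753] [422.3   3.7 120.7] (array([422. ,   2.6]), array([66.5, 65.2]), 1.3)
wrist pot@120 [274, 182, 95, 92, 2078] [590.4 -22.  121.1] (array([590. , -22.3]), array([65.9, 65.3]), 86.7)
wrist carrier [132, 0, 253, 46, 4909] [531.4 131.5  63. ] (array([551.2, 140.1]), array([186.5,  29.9]), 5.6)
```

View pics/w10.png

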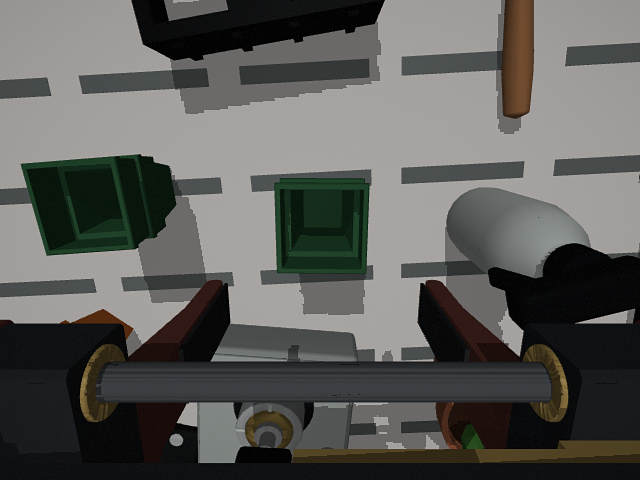

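Request:
servo_tool(deltas=[[[-0.001, 0.007, -0.01], [0.2, -0.2, -0.2], 1], [[0, 0.004, -0.02], [0, 0, 0], 1], [[0, 0, -0.02], [0, 0, 0], 1], [[0, 0, -0.02], [0, 0, 0], 1], [[0, 0, -0.01], [0, 0, 0], 1], [[0, 0, 0], [0, 0, 0], 1], [[0, 0, 0], [0, 0, 0], 1]])

```text
clock: 17.0
eef_pos: [589.7, -24.5, 162.1]
orientation: [3.14, -0.002, 1.519]
force: [0.4, -0.0, 0.2]
opening: 87.9
```

```bash
python3 -c "
from h import *
to(590.8,-22.3,118,-3.3)"
```

```text
delta mm [  1.1   2.2 -44.1] rot deg [-0.13  0.1  -0.35]
q [-0.39  0.46  0.43  1.87 -0.25  0.87  0.11] tcp [589.7 -24.5 162.1] rpy [ 3.1399e+00 -2.4000e-03  1.5193e+00] jaw_deg -2.95 F [ 0.4 -0.   0.2] T [-0.07  0.08  0.02] op 87.9 t 17.0
```

Request:
servo_tool(deltas=[[[0.001, 0.002, -0.012], [0, 0, -0.3], 1], [[0, 0, -0.012], [0, 0, 0], 1], [[0, 0, -0.012], [0, 0, 0], 1], [[0, 0, -0.006], [0, 0, 0], 1], [[0, 0, 0], [0, 0, 0], 1], [[0, 0, 0], [0, 0, 0], 0.5]])

```text
clock: 17.6
eef_pos: [591.8, -22.4, 118.0]
orientation: [3.137, -0.003, 1.514]
force: [0.7, -0.7, -0.3]
opening: 82.9
```

```bash
python3 -c "
from h import *
to(590.8,-22.3,118,-3.3)"
```

```text
delta mm [-1.   0.1  0. ] rot deg [-0.16  0.27 -0.05]
q [-0.37  0.52  0.41  1.89 -0.29  0.78  0.13] tcp [591.8 -22.4 118. ] rpy [ 3.1370e+00 -3.0000e-03  1.5142e+00] jaw_deg -3.25 F [ 0.7 -0.7 -0.3] T [-0.06  0.11 -0.03] op 82.9 t 17.6
```

Request:
servo_tool(deltas=[[[0, 0, 0], [0, 0, 0], 0.3], [[0, 0, 0], [0, 0, 0], 0], [[0, 0, 0], [0, 0, 0], 0], [[0, 0, 0], [0, 0, 0], -1], [[0, 0, 0], [0, 0, 0], -1], [[0, 0, 0], [0, 0, 0], -1]])

```text
clock: 18.2
eef_pos: [592.6, -22.4, 119.3]
orientation: [3.135, -0.003, 1.514]
force: [0.0, -0.6, 0.4]
opening: 64.1
```

```bash
python3 -c "
from h import *
to(590.8,-22.3,118,-3.3)"
```

```text
delta mm [-1.8  0.1 -1.3] rot deg [-0.17  0.4  -0.06]
q [-0.37  0.52  0.41  1.89 -0.29  0.78  0.13] tcp [592.6 -22.4 119.3] rpy [ 3.1348 -0.0034  1.5142] jaw_deg -3.24 F [ 0.  -0.6  0.4] T [-0.12  0.09 -0.07] op 64.1 t 18.2
```

Request:
servo_tool(deltas=[[[0, 0, 0.006], [0, 0, 0], -1], [[0, 0, 0.012], [0, 0, 0], -1], [[0, 0, 0.02], [0, 0, 0], -1], [[0, 0, 0.025], [0, 0, 0], -1], [[0, 0, 0.025], [0, 0, 0], -1], [[0, 0, 0.02], [0, 0, 0], -1], [[0, 0, 0], [0, 0, 0], -1]])

```text
clock: 18.9
eef_pos: [592.2, -23.2, 236.0]
orientation: [3.133, -0.003, 1.513]
force: [0.6, -0.5, 0.1]
opening: 64.5
```

```bash
python3 -c "
from h import *
show()";python3 mp.py side s11 120 88; python3 mp.py top t11 88
```

```text
q [-0.43  0.37  0.47  1.8  -0.2   1.    0.06] tcp [592.2 -23.2 236. ] rpy [ 3.1332 -0.0034  1.513 ] jaw_deg -3.31 F [ 0.6 -0.5  0.1] T [-0.08  0.04  0.  ] op 64.5 t 18.9
q [-0.43  0.37  0.47  1.8  -0.2   1.    0.06] tcp [592.2 -23.2 236. ] rpy [ 3.1332 -0.0034  1.513 ] jaw_deg -3.31 F [ 0.6 -0.5  0.1] T [-0.08  0.04  0.  ] op 64.5 t 18.9
side pot@120.0 [243, 241, 42, 33, 289] [420.6  -0.7 120. ] (array([421.7,   0.7]), array([68.3, 69.5]), 1.8)
side pot@88.0 [312, 223, 40, 30, 223] [585.4 -29.4  87.8] (array([589.4, -25.6]), array([67.8, 66.5]), 85.5)
side pot@88.0 [252, 252, 26, 12, 112] [439.4  25.   90. ] (array([430.4,  14.1]), array([41.7, 37.6]), 0.9)
side pot@88.0 [244, 266, 42, 20, 178] [397.5 -28.1  88.7] (array([ 4.195e+02, -3.000e-01]), array([62.6, 65.9]), 1.6)
side carrier [184, 163, 119, 79, 2736] [537.4 227.   63.4] (array([539.4, 240.5]), array([190.8, 240. ]), 6.3)
q [-0.43  0.37  0.47  1.8  -0.2   1.    0.06] tcp [591.6 -23.  234.6] rpy [ 3.135  -0.0033  1.5131] jaw_deg -3.3 F [-1.  -0.5 -0.6] T [-0.09  0.08 -0.04] op 64.2 t 18.95
top carrier [155, 184, 110, 91, 4157] [541.9 242.7  61.9] (array([542.6, 242.1]), array([185.6, 233.2]), 6.2)
```

View pics/s11.png

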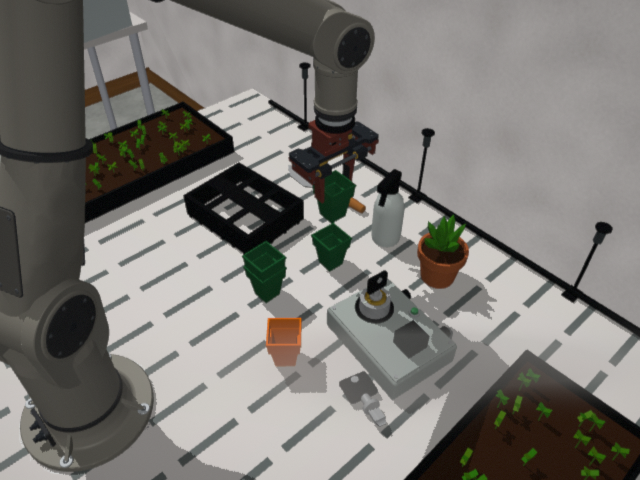

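Request:
servo_tool(deltas=[[[0, 0.025, -0.003], [0, 0, 2], -1], [[0, 0.03, -0.003], [0, 0, 2], -1], [[0, 0.03, -0.003], [0, 0, 2], -1], [[0.002, 0.02, 0], [0, 0, 2], -1], [[0, 0, 0], [0, 0, 0], -1], [[0, 0, 0], [0, 0, 0], -1]])

```text
clock: 19.6
eef_pos: [588.7, 82.9, 217.8]
orientation: [-3.136, 0.001, 1.655]
force: [1.0, -0.3, -1.2]
opening: 63.7
```

```bash
python3 mp.py wrist w12; python3 -c "
from h import *
to(601.8,171.9,200,6.1)"
```

```text
q [-0.56  0.4   0.41  1.8  -0.18  0.99  0.01] tcp [588.7  82.9 217.8] rpy [-3.1359e+00  6.0000e-04  1.6551e+00] jaw_deg 4.83 F [ 1.  -0.3 -1.2] T [-0.11  0.01  0.01] op 63.7 t 19.6
wrist pot@120 [24, 298, 102, 47, 1399] [411.8  32.9 120.6] (array([421.5,  19.7]), array([66.5, 33. ]), 1.6)
wrist carrier [139, 0, 272, 179, 25185] [545.8 194.2  63.2] (array([546.2, 186.9]), array([186.5, 121.3]), 6.1)
delta mm [ 13.1  89.  -17.9] rot deg [ 0.05 -0.32  1.29]
q [-0.56  0.4   0.41  1.8  -0.18  0.99  0.01] tcp [588.7  82.9 217.9] rpy [-3.1360e+00  3.0000e-04  1.6548e+00] jaw_deg 4.81 F [-0.5  0.4 -0.6] T [-0.02  0.09  0.08] op 64.5 t 19.65
```

View pics/w12.png

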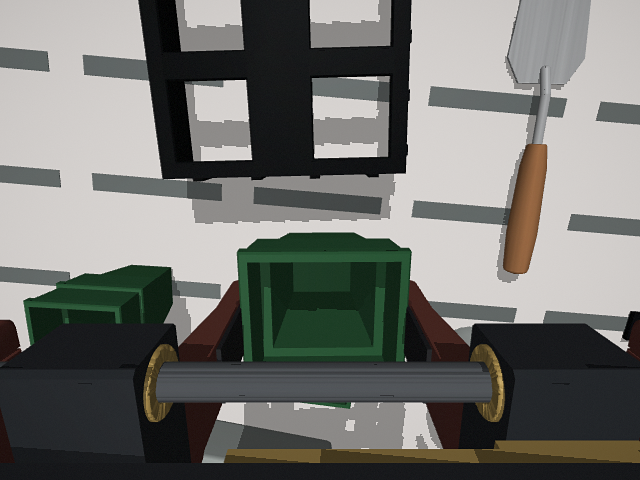

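Request:
servo_tool(deltas=[[[0.004, 0.025, -0.004], [0, -0.2, 0.7], -1], [[0.004, 0.03, -0.004], [0, -0.1, 0.5], -1], [[0.003, 0.022, -0.004], [0, 0, 0], -1], [[0.001, 0.008, -0.004], [0, 0, 0], -1], [[0, 0, 0], [0, 0, 0], -1], [[0, 0, 0], [0, 0, 0], -1]])

```text
clock: 20.25
eef_pos: [602.4, 164.5, 201.3]
orientation: [3.14, 0.004, 1.665]
force: [0.3, 0.1, -1.4]
opening: 63.9
```

```bash
python3 -c "
from h import *
to(601,172.4,165,6.1)"
```

```text
delta mm [ -1.4   7.9 -36.3] rot deg [0.2  0.09 0.72]
q [-0.65  0.46  0.38  1.75 -0.19  0.97 -0.1 ] tcp [602.4 164.5 201.3] rpy [3.1403 0.0036 1.6648] jaw_deg 5.38 F [ 0.3  0.1 -1.4] T [-0.08  0.01  0.03] op 63.9 t 20.25
```

Request:
servo_tool(deltas=[[[-0.001, 0.006, -0.008], [0.2, 0, 0.5], -1], [[0, 0.0015, -0.01], [0, 0, 0.2], -1], [[0, 0, -0.01], [0, 0, 0], -1], [[0, 0, -0.005], [0, 0, 0], -1], [[0, 0, 0], [0, 0, 0], -1], [[0, 0, 0], [0, 0, 0], -1]])

```text
clock: 20.85
eef_pos: [601.1, 167.7, 165.1]
orientation: [3.141, 0.002, 1.672]
force: [-0.2, -0.0, -0.5]
opening: 64.4
```

```bash
python3 -c "
from h import *
to(601,172.4,93,6.1)
snap('side','s13');snap('wrist','w13')"
```

```text
delta mm [ -0.1   4.7 -72.1] rot deg [0.09 0.04 0.3 ]
q [-0.64  0.5   0.36  1.78 -0.21  0.9  -0.08] tcp [601.1 167.7 165.1] rpy [3.141e+00 1.700e-03 1.672e+00] jaw_deg 5.8 F [-0.2 -0.  -0.5] T [-0.08  0.06 -0.05] op 64.4 t 20.85
```

View pics/w13.png

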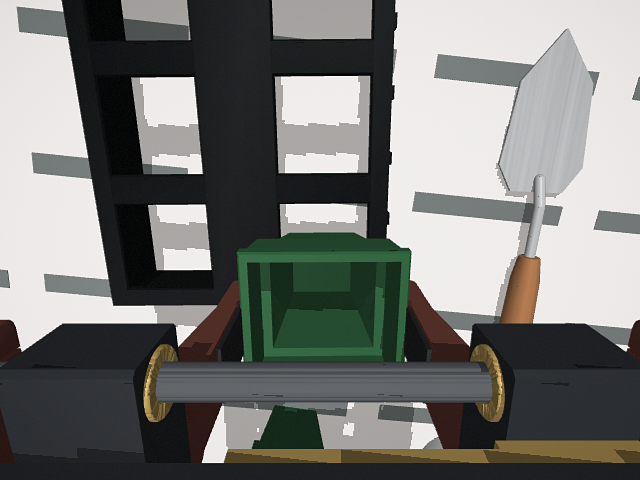

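View pics/s13.png

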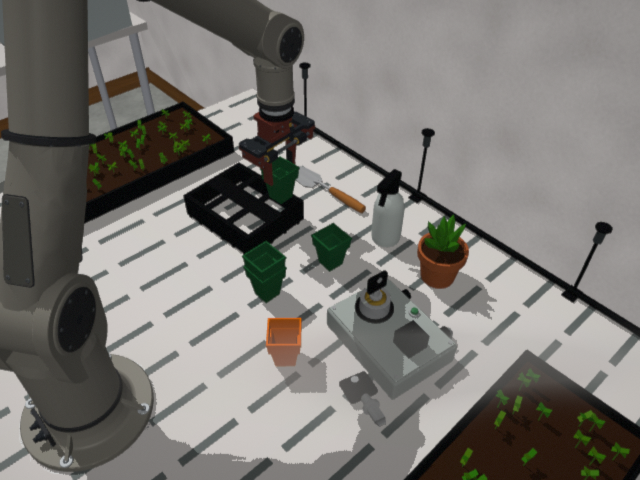

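Request:
servo_tool(deltas=[[[0, 0.004, -0.002], [0, 0, 0.3], -1], [[0, 0.001, -0.008], [0, 0, 0], -1], [[0, 0, -0.008], [0, 0, 0], -1], [[0, 0, -0.006], [0, 0, 0], -1], [[0, 0, 0], [0, 0, 0], -1], [[0, 0, 0], [0, 0, 0], -1]])

```text
clock: 21.55
eef_pos: [601.4, 173.8, 139.6]
orientation: [3.14, 0.001, 1.678]
force: [-0.7, -0.3, 0.0]
opening: 64.1
```

```bash
python3 -c "
from h import *
to(601,172.4,93,6.1)"; python3 mp.py wrist w14 
```

```text
delta mm [ -0.4  -1.4 -46.6] rot deg [ 0.05  0.12 -0.07]
q [-0.64  0.53  0.35  1.79 -0.23  0.86 -0.08] tcp [601.4 173.8 139.6] rpy [3.1397e+00 1.0000e-03 1.6785e+00] jaw_deg 6.17 F [-0.7 -0.3  0. ] T [-0.09  0.06 -0.01] op 64.1 t 21.55
q [-0.64  0.53  0.35  1.79 -0.23  0.86 -0.08] tcp [601.4 173.8 139.6] rpy [3.1397e+00 1.0000e-03 1.6785e+00] jaw_deg 6.17 F [-0.7 -0.3  0. ] T [-0.09  0.06 -0.01] op 64.1 t 21.55
wrist pot@120 [250, 240, 146, 6, 636] [597.4 204.2 120.1] (array([597.4, 204.2]), array([60.9,  1.2]), 6.2)
wrist pot@120 [255, 262, 138, 100, 1122] [611.5 162.3 118.2] (array([601.1, 170.3]), array([58.7, 53.6]), 6.1)
wrist carrier [30, 0, 373, 331, 54579] [535.1 246.7  63.2] (array([542.3, 217.4]), array([187.4, 183.4]), 6.1)
wrist carrier [290, 262, 64, 38, 678] [603.3 156.2  62.8] (array([600.6, 165.6]), array([37.9, 23.5]), 7.1)
```

Request:
servo_tool(deltas=[[[-0.0006, -0.001, -0.006], [0, 0, 0], -1], [[0, 0, -0.006], [0, 0, 0], -1], [[0, 0, -0.006], [0, 0, 0], -1], [[0, 0, 0], [0, 0, 0], -1], [[0, 0, 0], [0, 0, 0], -1]])

```text
clock: 22.1
eef_pos: [600.9, 172.5, 120.3]
orientation: [3.139, 0.001, 1.678]
force: [0.5, 0.3, 0.6]
opening: 64.4
```

```bash
python3 -c "
from h import *
to(600.8,172.4,93,6.1)"
```

```text
delta mm [ -0.1  -0.1 -27.3] rot deg [ 0.04  0.14 -0.05]
q [-0.63  0.56  0.34  1.81 -0.24  0.82 -0.07] tcp [600.9 172.5 120.3] rpy [3.1393e+00 9.0000e-04 1.6782e+00] jaw_deg 6.15 F [0.5 0.3 0.6] T [-0.1   0.03 -0.01] op 64.4 t 22.1
```

Request:
servo_tool(deltas=[[[0, 0, -0.006], [0, 0, 0], -1], [[0, 0, -0.006], [0, 0, 0], -1], [[0, 0, -0.006], [0, 0, 0], -1], [[0, 0, -0.004], [0, 0, 0], -1], [[0, 0, -0.002], [0, 0, 0], -1], [[0, 0, 0], [0, 0, 0], -1]])

```text
clock: 22.7
eef_pos: [600.9, 172.5, 94.0]
orientation: [3.139, 0.001, 1.678]
force: [0.5, 0.7, -0.3]
opening: 64.3
```

```bash
python3 -c "
from h import *
to(600.8,172.4,93,6.1)"
```

```text
delta mm [-0.1 -0.1 -1. ] rot deg [ 0.04  0.13 -0.06]
q [-0.62  0.59  0.32  1.82 -0.25  0.77 -0.05] tcp [600.9 172.5  94. ] rpy [3.1394e+00 1.0000e-03 1.6783e+00] jaw_deg 6.16 F [ 0.5  0.7 -0.3] T [-0.04  0.02 -0.01] op 64.3 t 22.7
```

Request:
servo_tool(deltas=[[[0, 0, -0.001], [0, 0, 0], -1], [[0, 0, 0], [0, 0, 0], -1], [[0, 0, 0], [0, 0, 0], 0.7], [[0, 0, 0], [0, 0, 0], 0.9], [[0, 0, 0], [0, 0, 0], 0.9], [[0, 0, 0.005], [0, 0, 0], 0.9], [[0, 0, 0.02], [0, 0, 0], 1], [[0, 0, 0.035], [0, 0, 0], 1], [[0, 0, 0.04], [0, 0, 0], 1], [[0, -0.02, 0.03], [0, 0, -2], 1], [[0, -0.03, 0.0], [0, 0, -2], 1], [[0, -0.03, 0.0], [0, 0, -2], 1], [[0, -0.03, 0.0], [0, 0, -2], 1], [[0, -0.03, 0.0], [0, 0, -1], 1], [[0, 0, 0], [0, 0, 0], 1], [[0, 0, 0], [0, 0, 0], 1]])

```text
clock: 24.3
eef_pos: [598.2, 24.1, 229.4]
orientation: [3.138, 0.0, 1.512]
force: [0.2, 0.5, -0.5]
opening: 88.1
```

```bash
python3 mp.py wrist w15 88 94; python3 mp.py side s15 88 94; python3 -c "
from h import *
to(590.8,-22.3,86,-3.3)"
```

```text
q [-0.5   0.39  0.46  1.79 -0.2   1.   -0.02] tcp [598.2  24.1 229.4] rpy [3.1383e+00 2.0000e-04 1.5120e+00] jaw_deg -3.37 F [ 0.2  0.5 -0.5] T [ 0.02  0.07 -0.02] op 88.1 t 24.3
wrist pot@88.0 [265, 0, 14, 75, 92] [571.9 165.1  87.6] (array([572. , 164.3]), array([ 0.3, 45.7]), 6.0)
wrist pot@88.0 [355, 0, 9, 60, 116] [630.1 166.5  87.7] (array([630.2, 165.8]), array([ 0.5, 36.4]), 6.2)
wrist pot@88.0 [48, 234, 104, 81, 1249] [451.6  24.2  88.9] (array([422.5,   2.8]), array([65. , 65.8]), 1.6)
wrist pot@88.0 [52, 256, 67, 64, 1389] [397.5 -11.8  90.5] (array([411.5,  -1.8]), array([39.9, 51.5]), 1.8)
wrist pot@88.0 [275, 256, 84, 78, 1802] [590.8 -19.9  89.1] (array([590.4, -21.8]), array([66.4, 65.4]), 86.2)
wrist pot@94.0 [259, 0, 112, 83, 1663] [600.1 147.1  95. ] (array([601.2, 163.9]), array([65.7, 49.1]), 6.0)
wrist pot@94.0 [48, 236, 101, 82, 989] [451.3  19.2  91.4] (array([436.9,  18.5]), array([46.5, 89.1]), 45.3)
wrist pot@94.0 [45, 257, 75, 65, 1477] [395.5 -13.4  91.9] (array([413.1,  -1. ]), array([43.9, 53.5]), 2.2)
wrist pot@94.0 [275, 257, 84, 77, 966] [593.2 -15.3
[... 752 characters left out ...]
.4]), array([48.1, 87. ]), 47.5)
side pot@94.0 [261, 180, 37, 26, 217] [594.5 170.1  94.1] (array([600. , 169.7]), array([67.5, 69.6]), 4.8)
side pot@94.0 [250, 250, 29, 14, 138] [442.4  26.6  92.7] (array([429.6,  13.6]), array([46.3, 42.8]), 2.0)
side pot@94.0 [244, 264, 42, 20, 146] [402.8 -27.7  92.8] (array([405.7, -16.4]), array([44.6, 86.3]), 46.2)
side carrier [184, 163, 119, 79, 2541] [532.6 239.8  63.4] (array([540.1, 240. ]), array([190.6, 238.8]), 5.8)
delta mm [  -7.5  -46.9 -143.5] rot deg [0.04 0.2  0.  ]
q [-0.5   0.39  0.46  1.79 -0.2   1.   -0.02] tcp [598.3  24.6 229.5] rpy [3.1381e+00 5.0000e-04 1.5132e+00] jaw_deg -3.3 F [0.9 0.4 0.8] T [-0.08  0.1  -0.05] op 87.6 t 24.4
```

View pics/s15.png

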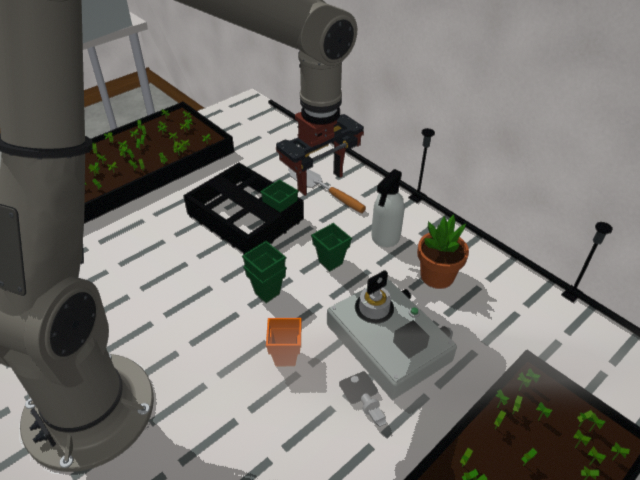

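View pics/w15.png

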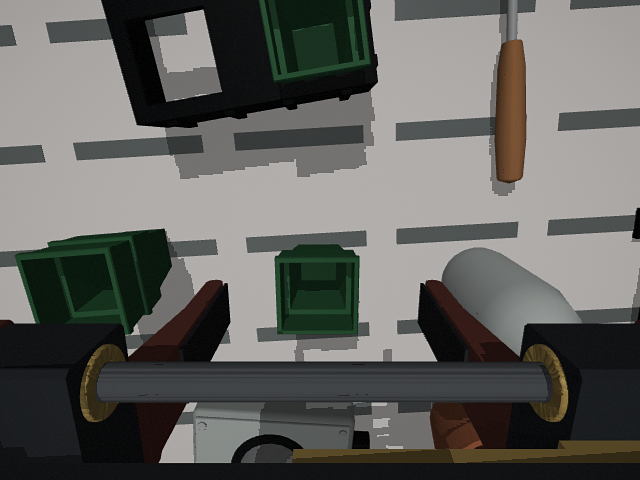

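Request:
servo_tool(deltas=[[[-0.003, -0.02, -0.01], [0, 0, 0], 1], [[-0.003, -0.02, -0.02], [0, 0, 0], 1], [[-0.001, -0.006, -0.025], [0, 0, 0], 1], [[0, 0, -0.025], [0, 0, 0], 1], [[0, 0, -0.015], [0, 0, 0], 1], [[0, 0, 0], [0, 0, 0], 1], [[0, 0, 0], [0, 0, 0], 1]])

```text
clock: 25.1
eef_pos: [592.0, -12.7, 130.5]
orientation: [3.138, -0.003, 1.529]
force: [0.1, 0.2, 0.6]
opening: 87.7
```

```bash
python3 -c "
from h import *
to(591.4,-22.3,86,-3.4)"
```

```text
delta mm [ -0.6  -9.6 -44.5] rot deg [-0.18  0.22 -0.98]
q [-0.39  0.5   0.41  1.89 -0.28  0.8   0.12] tcp [592.  -12.7 130.5] rpy [ 3.138  -0.0033  1.5286] jaw_deg -2.42 F [0.1 0.2 0.6] T [-0.08  0.1  -0.04] op 87.7 t 25.1
```

Request:
servo_tool(deltas=[[[0, -0.006, -0.01], [-0.1, 0.2, -0.8], 1], [[0, -0.003, -0.012], [0, 0, -0.2], 1], [[0, 0, -0.012], [0, 0, 0], 1], [[0, 0, -0.006], [0, 0, 0], 1], [[0, 0, 0], [0, 0, 0], 0.7], [[0, 0, 0], [0, 0, 0], 0.7]])

```text
clock: 25.7
eef_pos: [593.4, -21.2, 88.9]
orientation: [3.139, -0.002, 1.512]
force: [0.5, -0.8, 0.2]
opening: 76.6
```

```bash
python3 -c "
from h import *
to(591.4,-22.3,86,-3.4)"
```

```text
delta mm [-2.  -1.1 -2.9] rot deg [-0.12  0.18 -0.01]
q [-0.36  0.57  0.39  1.9  -0.31  0.73  0.15] tcp [593.4 -21.2  88.9] rpy [ 3.1386e+00 -2.2000e-03  1.5117e+00] jaw_deg -3.39 F [ 0.5 -0.8  0.2] T [-0.05  0.06  0.01] op 76.6 t 25.7
```

Request:
servo_tool(deltas=[[[-0.0015, -0.001, -0.002], [0, 0.2, 0], 0.4], [[0, 0, -0.001], [0, 0, 0], 0], [[0, 0, 0], [0, 0, 0], -1], [[0, 0, 0], [0, 0, 0], -1], [[0, 0, 0], [0, 0, 0], -1], [[0, 0, 0], [0, 0, 0], -1]])

```text
clock: 26.3
eef_pos: [592.5, -22.1, 86.8]
orientation: [3.14, -0.002, 1.512]
force: [-0.2, -0.2, -0.3]
opening: 64.2
```

```bash
python3 -c "
from h import *
to(591.4,-22.3,86,-3.4)"
```

```text
delta mm [-1.1 -0.2 -0.8] rot deg [-0.14  0.07 -0.02]
q [-0.36  0.57  0.39  1.9  -0.31  0.73  0.15] tcp [592.5 -22.1  86.8] rpy [ 3.1405e+00 -2.5000e-03  1.5118e+00] jaw_deg -3.38 F [-0.2 -0.2 -0.3] T [-0.08  0.03  0.03] op 64.2 t 26.3
```

Request:
servo_tool(deltas=[[[0, 0, 0.006], [0, 0, 0], -1], [[0, 0, 0.015], [0, 0, 0], -1], [[0, 0, 0.025], [0, 0, 0], -1], [[0, 0, 0.03], [0, 0, 0], -1], [[-0.005, 0.01, 0.03], [0, 0, 1], -1], [[-0.012, 0.023, 0.01], [0, 0, 2], -1], [[-0.015, 0.028, 0], [0, 0, 2], -1], [[-0.015, 0.028, 0], [0, 0, 2], -1], [[-0.015, 0.028, 0], [0, 0, 2], -1], [[-0.015, 0.028, 0], [0, 0, 0.5], -1], [[-0.01, 0.02, 0], [0, 0, 0], -1], [[-0.003, 0.005, 0], [0, 0, 0], -1], [[0, 0, 0], [0, 0, 0], -1], [[0, 0, 0], [0, 0, 0], -1]])

```text
clock: 27.7
eef_pos: [501.4, 149.3, 223.0]
orientation: [3.125, -0.005, 1.677]
force: [-0.6, 0.1, -0.6]
opening: 64.0
```

```bash
python3 mp.py wrist w17 94; python3 mp.py top t17 94; python3 -c "
from h import *
to(497.2,161.3,170,6.1)"
```

```text
q [-0.73  0.25  0.38  1.98 -0.12  0.92 -0.18] tcp [501.4 149.3 223. ] rpy [ 3.1249 -0.0049  1.6774] jaw_deg 6.11 F [-0.6  0.1 -0.6] T [-0.05  0.12  0.02] op 64.0 t 27.7
wrist pot@94.0 [411, 182, 100, 89, 2362] [601.1 173.4  95. ] (array([599.9, 172.5]), array([66.1, 65.7]), 5.9)
wrist pot@94.0 [241, 403, 7, 34, 133] [452.5  -9.8  89.9] (array([453.1,  -9.6]), array([ 3.3, 36.9]), 0.9)
wrist pot@94.0 [208, 427, 27, 16, 325] [435.3 -25.6  92.3] (array([435.6, -24. ]), array([ 7.9, 20.7]), 86.8)
wrist carrier [257, 0, 266, 248, 30440] [538.9 253.8  63.2] (array([541.4, 233.3]), array([186.6, 180.4]), 6.2)
q [-0.73  0.25  0.38  1.98 -0.12  0.92 -0.18] tcp [501.6 149.  223. ] rpy [ 3.1248 -0.0048  1.6767] jaw_deg 6.07 F [-0.1 -0.9 -0.3] T [-0.1   0.09  0.01] op 63.9 t 27.75
top carrier [247, 184, 18, 82, 501] [553.4 133.6  61.8] (array([553.3, 141.2]), array([184.9,  30.7]), 6.2)
top carrier [155, 187, 72, 88, 922] [595.9 339.6  61.8] (array([539.1, 276.4]), array([185. , 165.2]), 6.3)
delta mm [ -4.4  12.4 -52.8] rot deg [-0.36  0.91  0.06]
q [-0.73  0.25  0.38  1.98 -0.12  0.92 -0.18] tcp [501.6 148.9 222.8] rpy [ 3.1251 -0.0046  1.6763] jaw_deg 6.04 F [ 0.2  0.3 -0.8] T [-0.03  0.02  0.02] op 64.0 t 27.8
```

View pics/w17.png

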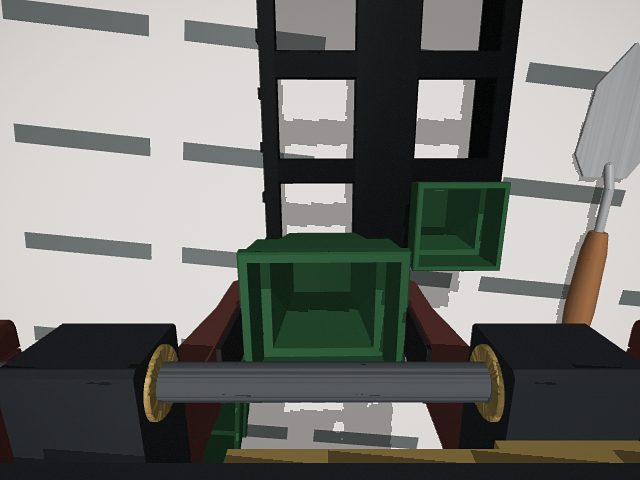

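Request:
servo_tool(deltas=[[[-0.003, 0.008, -0.01], [-0.3, 0.6, 0], -1], [[-0.001, 0.004, -0.01], [0, 0.3, 0], -1], [[0, 0, -0.012], [0, 0, 0], -1], [[0, 0, -0.01], [0, 0, 0], -1], [[0, 0, 0], [0, 0, 0], -1], [[0, 0, 0], [0, 0, 0], -1]])

```text
clock: 28.4
eef_pos: [497.5, 158.7, 175.2]
orientation: [-3.137, 0.002, 1.672]
force: [-0.1, 0.1, -0.4]
opening: 63.8
```

```bash
python3 -c "
from h import *
to(497.3,161.4,93,6.1)"
```

```text
delta mm [ -0.2   2.7 -82.2] rot deg [ 0.13 -0.22  0.33]
q [-0.73  0.33  0.36  2.01 -0.15  0.84 -0.18] tcp [497.5 158.7 175.2] rpy [-3.1375e+00  1.9000e-03  1.6715e+00] jaw_deg 5.77 F [-0.1  0.1 -0.4] T [-0.04  0.04  0.  ] op 63.8 t 28.4
```

Request:
servo_tool(deltas=[[[0, 0.002, -0.008], [0.1, -0.2, 0.2], -1], [[0, 0.0005, -0.01], [0, 0, 0], -1], [[0, 0, -0.01], [0, 0, 0], -1], [[0, 0, -0.008], [0, 0, 0], -1], [[0, 0, 0], [0, 0, 0], -1], [[0, 0, 0], [0, 0, 0], -1]])

```text
clock: 29.0
eef_pos: [497.6, 161.3, 136.2]
orientation: [3.141, 0.0, 1.675]
force: [-0.5, 0.3, -1.4]
opening: 63.9
```

```bash
python3 -c "
from h import *
to(497.3,161.4,93,6.1)"
```

```text
delta mm [ -0.3   0.1 -43.2] rot deg [0.01 0.02 0.12]
q [-0.71  0.39  0.34  2.04 -0.19  0.75 -0.15] tcp [497.6 161.3 136.2] rpy [3.1413e+00 3.0000e-04 1.6752e+00] jaw_deg 5.98 F [-0.5  0.3 -1.4] T [-0.1   0.06  0.05] op 63.9 t 29.0
```

Request:
servo_tool(deltas=[[[0, 0, -0.008], [0, 0, 0.1], -1], [[0, 0, -0.007], [0, 0, 0], -1], [[0, 0, -0.007], [0, 0, 0], -1], [[0, 0, -0.007], [0, 0, 0], -1], [[0, 0, -0.006], [0, 0, 0], -1], [[0, 0, -0.003], [0, 0, 0], -1], [[0, 0, 0], [0, 0, 0], -1], [[0, 0, 0], [0, 0, 0], -1]])

```text
clock: 29.8
eef_pos: [497.9, 161.3, 95.0]
orientation: [3.141, 0.0, 1.677]
force: [-0.0, -0.5, 0.1]
opening: 64.1
```

```bash
python3 -c "
from h import *
to(497.3,161.4,93,6.1)"
```

```text
delta mm [-0.6  0.1 -2. ] rot deg [-0.    0.05  0.02]
q [-0.69  0.45  0.32  2.06 -0.22  0.66 -0.12] tcp [497.9 161.3  95. ] rpy [3.1407e+00 1.0000e-04 1.6769e+00] jaw_deg 6.08 F [-0.  -0.5  0.1] T [-0.05  0.09  0.01] op 64.1 t 29.8
```

Request:
servo_tool(deltas=[[[0, 0, -0.002], [0, 0, 0], -1], [[0, 0, 0], [0, 0, 0], -1], [[0, 0, 0], [0, 0, 0], 0.7], [[0, 0, 0], [0, 0, 0], 0.9], [[0, 0, 0], [0, 0, 0], 0.9], [[0, 0, 0.005], [0, 0, 0], 0.9], [[0, 0, 0.02], [0, 0, 0], 1], [[0, 0, 0.035], [0, 0, 0], 1], [[0, 0, 0.04], [0, 0, 0], 1], [[-0.01, -0.015, 0.03], [0, 0, -1], 1], [[-0.015, -0.025, 0.0], [0, 0, -1], 1], [[-0.015, -0.025, 0.0], [0, 0, -1], 1], [[-0.015, -0.025, 0.0], [0, 0, -1], 1], [[-0.01, -0.02, 0.0], [0, 0, -0.5], 1], [[0, 0, 0], [0, 0, 0], 1], [[0, 0, 0], [0, 0, 0], 1]])

```text
clock: 31.4
eef_pos: [431.6, 48.2, 232.9]
orientation: [3.134, -0.004, 1.596]
force: [0.5, 0.2, 0.0]
opening: 87.9
```

```bash
python3 mp.py wrist w19 120 94;  python3 -c "
from h import *
to(422.6,2.6,119,1.4)"
```

```text
q [-0.68  0.08  0.46  2.15 -0.05  0.92 -0.17] tcp [431.6  48.2 232.9] rpy [ 3.1336 -0.0042  1.5962] jaw_deg 1.46 F [0.5 0.2 0. ] T [-0.06  0.07 -0.01] op 87.9 t 31.4
wrist pot@120.0 [261, 266, 93, 86, 2196] [420.8   5.8 121. ] (array([421.4,   2.9]), array([64.9, 65.9]), 1.3)
wrist pot@94.0 [522, 11, 110, 114, 3329] [600.1 177.7  94.8] (array([599.8, 172.3]), array([66.9, 65.9]), 5.8)
wrist pot@94.0 [373, 25, 101, 112, 2754] [500.5 168.1  95. ] (array([497.6, 161.4]), array([66.3, 65.8]), 6.0)
wrist pot@94.0 [267, 255, 84, 8, 455] [422.3  33.1  90.4] (array([420.9,  32.7]), array([64.7,  5.7]), 1.3)
wrist pot@94.0 [270, 274, 77, 60, 1524] [420.6 -21.5  91.6] (array([421.4,  -2.4]), array([58.3, 50.2]), 1.2)
wrist carrier [352, 0, 260, 149, 12746] [548.2 182.2  63.3] (array([547.4, 178.2]), array([186.9, 103.9]), 6.2)
wrist carrier [532, 30, 65, 84, 1461] [623.3 188.3  64.1] (array([608.6, 173.8]), array([43.7, 57.6]), 5.3)
wrist carrier [381, 42, 73, 82, 1223] [519.  183.6  64.4] (array([500.2, 163.8]), array([53.2, 53.8]), 6.0)
delta mm [  -9.   -45.6 -113.8] rot deg [-0.23  0.43 -0.06]
q [-0.68  0.08  0.46  2.15 -0.05  0.92 -0.17] tcp [431.6  48.2 232.8] rpy [ 3.1339 -0.0038  1.5963] jaw_deg 1.46 F [-0.4 -0.9 -1.1] T [-0.09  0.13  0.01] op 87.5 t 31.45
```

View pics/w19.png

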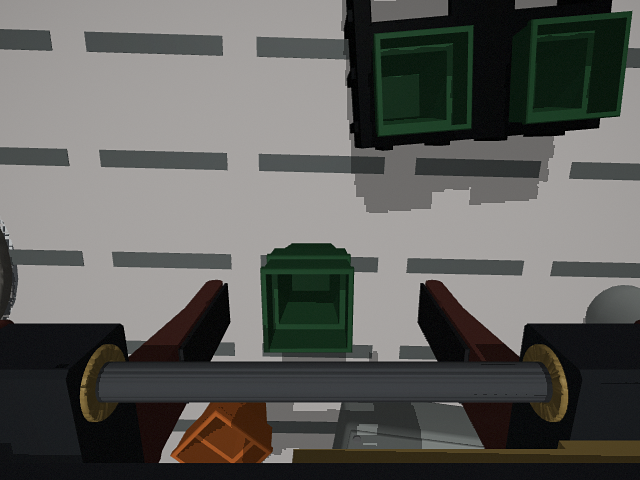

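Request:
servo_tool(deltas=[[[-0.003, -0.018, -0.01], [-0.1, 0.2, 0], 1], [[-0.003, -0.018, -0.02], [-0.1, 0.2, 0], 1], [[-0.002, -0.006, -0.02], [0, 0, 0], 1], [[0, 0, -0.02], [0, 0, 0], 1], [[0, 0, 0], [0, 0, 0], 1], [[0, 0, 0], [0, 0, 0], 1]])

```text
clock: 32.05
eef_pos: [428.4, 10.2, 161.6]
orientation: [3.137, 0.0, 1.606]
force: [-0.5, 0.3, -0.1]
opening: 87.4
```

```bash
python3 -c "
from h import *
to(422.3,2.7,119,1.4)"
```

```text
delta mm [ -6.1  -7.5 -42.6] rot deg [ 0.02  0.24 -0.64]
q [-0.6   0.2   0.48  2.23 -0.13  0.74  0.01] tcp [428.4  10.2 161.6] rpy [3.1374e+00 4.0000e-04 1.6064e+00] jaw_deg 2.04 F [-0.5  0.3 -0.1] T [-0.07  0.07 -0.03] op 87.4 t 32.05
```

Request:
servo_tool(deltas=[[[-0.004, -0.005, -0.008], [0, 0.2, -0.5], 1], [[-0.002, -0.002, -0.012], [0, 0, -0.1], 1], [[0, 0, -0.012], [0, 0, 0], 1], [[0, 0, -0.008], [0, 0, 0], 1], [[0, 0, 0], [0, 0, 0], 0.7], [[0, 0, 0], [0, 0, 0], 0.7]])

```text
clock: 32.65
eef_pos: [425.2, 4.5, 122.7]
orientation: [3.135, -0.002, 1.598]
force: [0.7, -0.2, 0.1]
opening: 76.5
```

```bash
python3 -c "
from h import *
to(422.3,2.7,119,1.4)"
```

```text
delta mm [-2.9 -1.8 -3.7] rot deg [-0.1   0.37 -0.15]
q [-0.55  0.27  0.46  2.27 -0.2   0.63  0.08] tcp [425.2   4.5 122.7] rpy [ 3.1350e+00 -1.7000e-03  1.5979e+00] jaw_deg 1.55 F [ 0.7 -0.2  0.1] T [-0.06  0.08  0.02] op 76.5 t 32.65
```

Request:
servo_tool(deltas=[[[-0.002, -0.0015, -0.003], [0, 0.3, -0.1], 0.5], [[-0.001, 0, -0.001], [0, 0, 0], 0], [[0, 0, 0], [0, 0, 0], -1], [[0, 0, 0], [0, 0, 0], -1], [[0, 0, 0], [0, 0, 0], -1], [[0, 0, 0], [0, 0, 0], -1]])

```text
clock: 33.25
eef_pos: [422.8, 3.1, 119.7]
orientation: [3.138, -0.003, 1.596]
force: [0.0, -0.5, -0.4]
opening: 64.2
```

```bash
python3 -c "
from h import *
to(422.3,2.7,119,1.4)"
```

```text
delta mm [-0.5 -0.4 -0.7] rot deg [-0.16  0.19 -0.05]
q [-0.55  0.27  0.46  2.28 -0.21  0.63  0.09] tcp [422.8   3.1 119.7] rpy [ 3.1383e+00 -2.8000e-03  1.5961e+00] jaw_deg 1.45 F [ 0.  -0.5 -0.4] T [-0.07  0.   -0.02] op 64.2 t 33.25
```

Request:
servo_tool(deltas=[[[0, 0, 0.006], [0, 0, 0], -1], [[0, 0, 0.015], [0, 0, 0], -1], [[0, 0, 0.025], [0, 0, 0], -1], [[0, 0, 0.03], [0, 0, 0], -1], [[0.005, 0.008, 0.03], [0, 0, 0.5], -1], [[0.015, 0.022, 0.005], [0, 0, 0.5], -1], [[0.017, 0.026, 0], [0, 0, 0.5], -1], [[0.017, 0.026, 0], [0, 0, 0.5], -1], [[0.017, 0.026, 0], [0, 0, 0.5], -1], [[0.017, 0.026, 0], [0, 0, 0.5], -1], [[0.017, 0.026, 0], [0, 0, 0.5], -1], [[0.017, 0.026, 0], [0, 0, 0.5], -1], [[0.017, 0.02, 0], [0, 0, 0], -1], [[0.014, 0.005, 0], [0, 0, 0], -1], [[0, 0, 0], [0, 0, 0], -1], [[0, 0, 0], [0, 0, 0], -1]])

```text
clock: 34.85
eef_pos: [577.7, 221.8, 241.0]
orientation: [3.137, -0.003, 1.665]
force: [-0.5, -1.2, -0.1]
opening: 64.1
```

```bash
python3 mp.py wrist w21 94; python3 mp.py side s21 94 88 ; python3 -c "
from h import *
to(592.8,248.1,165,6.1)"
```

```text
q [-0.77  0.41  0.4   1.73 -0.18  1.04 -0.21] tcp [577.7 221.8 241. ] rpy [ 3.1373 -0.0034  1.665 ] jaw_deg 5.4 F [-0.5 -1.2 -0.1] T [-0.11  0.12  0.02] op 64.1 t 34.85
wrist pot@94.0 [194, 267, 45, 57, 606] [484.2 184.   94.8] (array([497.6, 166.3]), array([35.3, 47.3]), 5.5)
wrist carrier [174, 53, 244, 214, 23812] [548.4 287.5  63.2] (array([552.7, 272.5]), array([186.4, 168.7]), 6.2)
q [-0.77  0.41  0.4   1.73 -0.18  1.04 -0.21] tcp [577.6 221.7 241. ] rpy [ 3.1371 -0.0035  1.6648] jaw_deg 5.39 F [-0.2 -0.2  0.2] T [-0.05  0.03 -0.04] op 63.6 t 34.9
side pot@94.0 [266, 178, 38, 25, 213] [611.6 166.8  93.6] (array([614.9, 167.9]), array([67.2, 69.7]), 6.0)
side pot@94.0 [235, 197, 40, 28, 246] [513.2 152.8  94.2] (array([513.3, 156.7]), array([67.5, 70.3]), 7.1)
side pot@88.0 [266, 179, 36, 22, 133] [622.3 188.9  89. ] (array([614.7, 172.9]), array([66.2, 58. ]), 6.7)
side pot@88.0 [281, 190, 22, 15, 63] [610.6 136.9  87.6] (array([616.7, 141.3]), array([62.6, 16.1]), 3.1)
side pot@88.0 [238, 200, 33, 13, 109] [533.  184.7  87.6] (array([527.9, 175.7]), array([36.7, 74.5]), 52.1)
side pot@88.0 [236, 210, 39, 16, 100] [492.9 127.9  88. ] (array([501.2, 135.6]), array([44.9, 88. ]), 54.4)
side pot@88.0 [244, 253, 42, 32, 269] [417.1  -4.5  88. ] (array([421. ,   0.5]), array([66.2, 68.1]), 1.6)
side carrier [190, 161, 119, 78, 2117] [546.6 252.9  63.4] (array([556. , 237.5]), array([190.4, 239.4]), 5.3)
delta mm [ 15.3  26.7 -76.1] rot deg [-0.24  0.24  0.74]
q [-0.77  0.4   0.4   1.73 -0.18  1.04 -0.21] tcp [577.5 221.4 241.1] rpy [ 3.1371 -0.0037  1.6644] jaw_deg 5.36 F [ 1.2 -0.2 -1.5] T [-0.08  0.02  0.02] op 64.0 t 34.95
```

View pics/w21.png

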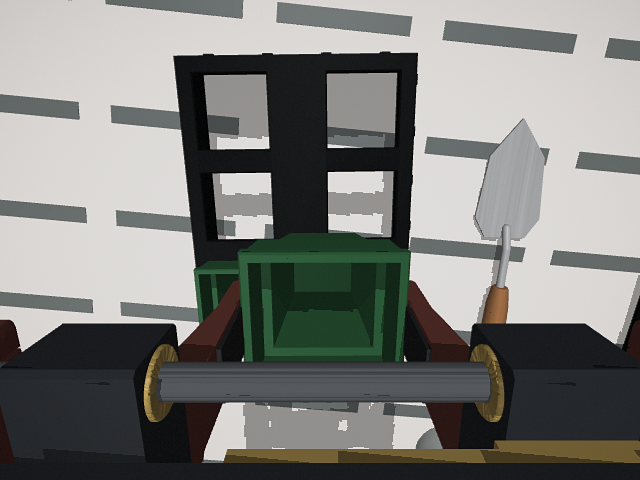

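View pics/s21.png

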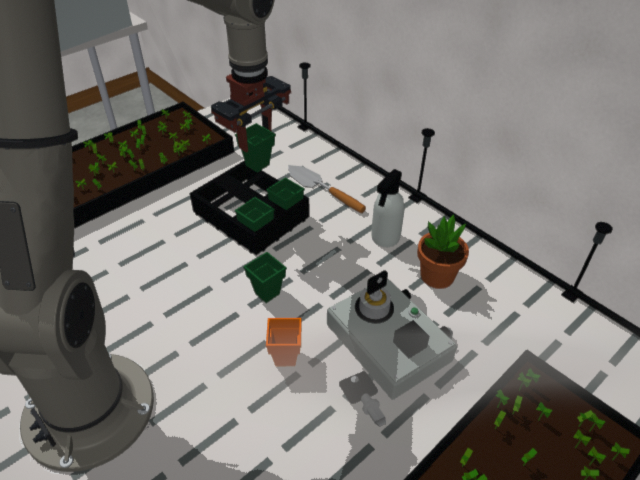

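Request:
servo_tool(deltas=[[[0.012, 0.01, -0.01], [-0.2, 0.2, 0.5], -1], [[0.012, 0.01, -0.015], [0, 0, 0.3], -1], [[0.006, 0.004, -0.015], [0, 0, 0], -1], [[0.001, 0, -0.015], [0, 0, 0], -1], [[0, 0, -0.01], [0, 0, 0], -1], [[0, 0, 0], [0, 0, 0], -1], [[0, 0, 0], [0, 0, 0], -1]])

```text
clock: 35.65
eef_pos: [606.0, 240.6, 174.4]
orientation: [-3.14, -0.0, 1.673]
force: [1.1, -0.5, -0.6]
opening: 64.0
```

```bash
python3 mp.py wrist w22 94; python3 -c "
from h import *
to(608.6,245.4,93.7,6.2)"
```

```text
q [-0.74  0.53  0.37  1.7  -0.23  0.95 -0.18] tcp [606.  240.6 174.4] rpy [-3.1405e+00 -2.0000e-04  1.6730e+00] jaw_deg 5.86 F [ 1.1 -0.5 -0.6] T [-0.01  0.05 -0.01] op 64.0 t 35.65
wrist pot@94.0 [288, 233, 69, 2, 134] [602.5 260.   95.4] (array([602.6, 260. ]), array([39.8,  1.3]), 5.9)
wrist pot@94.0 [291, 263, 63, 36, 2137] [605.7 230.1  91.7] (array([605.6, 232.1]), array([37.3, 22.5]), 5.8)
wrist pot@94.0 [118, 321, 85, 10, 329] [519.4 191.   92.4] (array([504.8, 189.3]), array([53.8,  4.6]), 4.5)
wrist pot@94.0 [281, 403, 96, 9, 864] [619.2 140.   94.7] (array([618.9, 141.1]), array([64.4,  8.1]), 6.5)
wrist carrier [87, 57, 309, 261, 34778] [542.5 291.9  63.2] (array([552.6, 271.2]), array([186.6, 171.1]), 6.1)
delta mm [  2.6   4.8 -80.8] rot deg [-0.01 -0.06  0.34]
q [-0.74  0.53  0.37  1.7  -0.23  0.95 -0.18] tcp [606.  240.6 174.5] rpy [-3.1405e+00 -2.0000e-04  1.6731e+00] jaw_deg 5.86 F [-0.  -1.2 -0.4] T [-0.12  0.02 -0.04] op 64.2 t 35.7
```

Request:
servo_tool(deltas=[[[0.002, 0.004, -0.006], [0, 0, 0.3], -1], [[0, 0.001, -0.01], [0, 0, 0], -1], [[0, 0, -0.01], [0, 0, 0], -1], [[0, 0, -0.008], [0, 0, 0], -1], [[0, 0, 0], [0, 0, 0], -1], [[0, 0, 0], [0, 0, 0], -1]])

```text
clock: 36.3
eef_pos: [608.3, 246.3, 138.5]
orientation: [3.141, -0.001, 1.679]
force: [0.3, -1.0, 0.5]
opening: 63.8
```

```bash
python3 -c "
from h import *
to(608.3,245.4,93.7,6.2)"
```

```text
delta mm [ -0.   -0.9 -44.8] rot deg [-0.07  0.02  0.  ]
q [-0.73  0.58  0.35  1.71 -0.25  0.89 -0.17] tcp [608.3 246.3 138.5] rpy [ 3.1412e+00 -1.1000e-03  1.6789e+00] jaw_deg 6.2 F [ 0.3 -1.   0.5] T [-0.08  0.03  0.05] op 63.8 t 36.3
```

Request:
servo_tool(deltas=[[[0, -0.001, -0.008], [0, 0, 0], -1], [[0, 0, -0.007], [0, 0, 0], -1], [[0, 0, -0.007], [0, 0, 0], -1], [[0, 0, -0.006], [0, 0, 0], -1], [[0, 0, 0], [0, 0, 0], -1], [[0, 0, 0], [0, 0, 0], -1]])

```text
clock: 36.9
eef_pos: [608.5, 245.0, 108.1]
orientation: [3.141, -0.001, 1.679]
force: [-0.1, 0.6, -0.6]
opening: 64.3
```

```bash
python3 -c "
from h import *
to(608.3,245.4,93.7,6.2)"
```

```text
delta mm [ -0.2   0.4 -14.4] rot deg [-0.07  0.03  0.02]
q [-0.72  0.62  0.34  1.73 -0.26  0.84 -0.15] tcp [608.5 245.  108.1] rpy [ 3.1409e+00 -1.1000e-03  1.6786e+00] jaw_deg 6.18 F [-0.1  0.6 -0.6] T [-0.08  0.02 -0.05] op 64.3 t 36.9
```

Request:
servo_tool(deltas=[[[0, 0, -0.005], [0, 0, 0], -1], [[0, 0, -0.004], [0, 0, 0], -1], [[0, 0, -0.003], [0, 0, 0], -1], [[0, 0, -0.001], [0, 0, 0], -1], [[0, 0, 0], [0, 0, 0], -1], [[0, 0, 0], [0, 0, 0], -1]])

```text
clock: 37.5
eef_pos: [608.8, 245.2, 94.6]
orientation: [3.14, -0.002, 1.679]
force: [-0.3, 0.4, -0.1]
opening: 64.0
```

```bash
python3 -c "
from h import *
to(608.3,245.4,93.7,6.2)"
```

```text
delta mm [-0.5  0.2 -0.9] rot deg [-0.1   0.08  0.02]
q [-0.71  0.63  0.33  1.74 -0.27  0.81 -0.15] tcp [608.8 245.2  94.6] rpy [ 3.1400e+00 -1.5000e-03  1.6787e+00] jaw_deg 6.18 F [-0.3  0.4 -0.1] T [-0.1   0.06  0.01] op 64.0 t 37.5
```

Request:
servo_tool(deltas=[[[0, 0, -0.001], [0, 0, 0], -1], [[0, 0, 0], [0, 0, 0], 0.7], [[0, 0, 0], [0, 0, 0], 0.9], [[0, 0, 0], [0, 0, 0], 0.9], [[0, 0, 0.005], [0, 0, 0], 0.9], [[0, 0, 0.02], [0, 0, 0], 1], [[0, 0, 0.035], [0, 0, 0], 1], [[0, 0, 0.04], [0, 0, 0], 1], [[-0.015, -0.015, 0.02], [0, 0, -0.5], 1], [[-0.02, -0.022, 0.0], [0, 0, -0.5], 1], [[-0.02, -0.022, 0.0], [0, 0, -0.5], 1], [[-0.02, -0.022, 0.0], [0, 0, -0.5], 1], [[-0.02, -0.022, 0.0], [0, 0, -0.5], 1], [[-0.02, -0.022, 0.0], [0, 0, -0.5], 1], [[-0.02, -0.022, 0.0], [0, 0, -0.5], 1], [[-0.02, -0.022, 0.0], [0, 0, -0.5], 1], [[-0.015, -0.018, 0.0], [0, 0, 0], 1], [[-0.005, -0.005, 0.0], [0, 0, 0], 1], [[0, 0, 0], [0, 0, 0], 1], [[0, 0, 0], [0, 0, 0], 1]])

```text
clock: 39.5
eef_pos: [428.9, 48.1, 225.1]
orientation: [3.129, -0.009, 1.606]
force: [0.3, -0.0, -1.1]
opening: 87.6
```

```bash
python3 mp.py wrist w23 88 94;  python3 -c "
from h import *
to(422.8,3,87,1.4)"
```

```text
q [-0.7   0.08  0.48  2.17 -0.06  0.89 -0.15] tcp [428.9  48.1 225.1] rpy [ 3.1291 -0.0093  1.6056] jaw_deg 2.0 F [ 0.3 -0.  -1.1] T [-0.05  0.09 -0.03] op 87.6 t 39.5
wrist pot@88.0 [558, 0, 75, 12, 200] [588.2 211.5  90.5] (array([601. , 214.4]), array([46.2,  8.1]), 5.0)
wrist pot@88.0 [549, 27, 16, 106, 629] [584.1 167.   89.4] (array([584.3, 165.8]), array([ 3.4, 65.4]), 6.1)
wrist pot@88.0 [572, 28, 68, 9, 239] [611.4 197.7  88. ] (array([612.1, 197.9]), array([50.3,  0.9]), 6.0)
wrist pot@88.0 [411, 38, 89, 94, 888] [540.6 177.   88.2] (array([514.4, 158.6]), array([57.6, 58.4]), 6.0)
wrist pot@88.0 [404, 74, 2, 69, 86] [482.2 141.8  91. ] (array([481.8, 144.8]), array([ 0.6, 43.7]), 6.0)
wrist pot@88.0 [633, 86, 7, 35, 123] [646.9 151.7  84.7] (array([646.5, 154.9]), array([ 2.9, 22.8]), 7.5)
wrist pot@88.0 [268, 257, 86, 80, 1854] [421.1   6.6  89.1] (array([421.6,   3. ]), array([65.3, 65.9]), 1.5)
wrist pot@94.0 [562, 0, 78, 11, 621] [596.6 211.9  94.7] (array([603.2, 211.6]), array([50. ,  6.1]), 0.3)
wrist pot@94.0 [552, 21, 88, 112, 2174] [587.6 171.1  94.8] (array([611.1, 168.7]), array([57.9, 65.8]), 6.0)
wrist pot@94.0 [403, 31, 104, 113, 2955] [515.6 164.   94.9] (array([513.3, 158.4]), array([66.3, 66. ]), 5.9)
wrist pot@94.0 [268, 259, 86, 78, 969] [421.9   6.2  89.6] (array([421.5,   3.2]), array([64.8, 65. ]), 1.6)
wrist carrier [380, 0, 260, 155, 13195] [563.6 182.2  63.3] (array([563. , 176.6]), array([187.2, 107. ]), 6.0)
wrist carrier [564, 37, 64, 87, 1840] [639.5 182.   64.7] (array([626.1, 170.3]), array([41.1, 58.1]), 5.8)
wrist carrier [411, 48, 72, 85, 1364] [535.5 179.1  64.4] (array([517.2, 158.8]), array([51.9, 58. ]), 5.8)
delta mm [  -6.2  -45.2 -138.1] rot deg [-0.54  0.7  -0.61]
q [-0.7   0.08  0.48  2.17 -0.06  0.89 -0.15] tcp [429.   48.2 225.1] rpy [ 3.1291 -0.0091  1.606 ] jaw_deg 2.02 F [-0.2 -0.1  0.2] T [-0.06  0.09  0.02] op 88.0 t 39.55
```

View pics/w23.png

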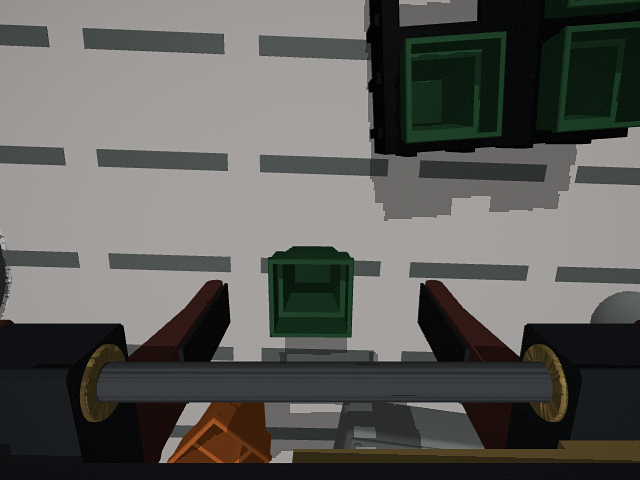

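Request:
servo_tool(deltas=[[[-0.003, -0.018, -0.01], [-0.2, 0.3, 0], 1], [[-0.003, -0.018, -0.02], [-0.2, 0.3, -0.3], 1], [[-0.002, -0.01, -0.02], [0, 0, -0.3], 1], [[-0.001, -0.003, -0.02], [0, 0, 0], 1], [[-0.001, -0.002, -0.02], [0, 0, 0], 1], [[0, 0, 0], [0, 0, 0], 1], [[0, 0, 0], [0, 0, 0], 1]])

```text
clock: 40.25
eef_pos: [426.6, 1.6, 133.2]
orientation: [3.134, -0.0, 1.605]
force: [0.7, -0.4, 0.5]
opening: 87.8
```

```bash
python3 -c "
from h import *
to(422.8,3,87,1.4)"
```

```text
delta mm [ -3.8   1.4 -46.2] rot deg [-0.04  0.43 -0.58]
q [-0.58  0.25  0.49  2.26 -0.19  0.66  0.09] tcp [426.6   1.6 133.2] rpy [ 3.1341e+00 -4.0000e-04  1.6053e+00] jaw_deg 1.98 F [ 0.7 -0.4  0.5] T [-0.11  0.02  0.06] op 87.8 t 40.25
```

Request:
servo_tool(deltas=[[[-0.003, 0.001, -0.008], [0, 0.3, -0.4], 1], [[-0.001, 0, -0.012], [0, 0, -0.1], 1], [[-0.001, 0, -0.012], [0, 0, 0], 1], [[0, 0, -0.01], [0, 0, 0], 1], [[0, 0, -0.002], [0, 0, 0], 0.7], [[0, 0, 0], [0, 0, 0], 0.7]])

```text
clock: 40.85
eef_pos: [425.6, 6.0, 90.1]
orientation: [3.133, -0.003, 1.599]
force: [0.3, -0.3, 0.6]
opening: 76.0
```

```bash
python3 -c "
from h import *
to(422.8,3,87,1.4)"
```

```text
delta mm [-2.8 -3.  -3.1] rot deg [-0.2   0.51 -0.24]
q [-0.53  0.34  0.44  2.29 -0.28  0.55  0.15] tcp [425.6   6.   90.1] rpy [ 3.1326 -0.0033  1.5994] jaw_deg 1.64 F [ 0.3 -0.3  0.6] T [-0.03  0.07 -0.02] op 76.0 t 40.85
```

Request:
servo_tool(deltas=[[[-0.002, -0.002, -0.002], [-0.1, 0.4, -0.2], 0.6], [[-0.001, -0.001, -0.001], [0, 0, 0], 0.6], [[0, 0, 0], [0, 0, 0], 0.6]])

```text
clock: 41.15
eef_pos: [423.2, 2.9, 87.9]
orientation: [3.138, -0.002, 1.595]
force: [0.5, 0.3, 0.6]
opening: 70.0
```

```bash
python3 -c "
from h import *
to(422.8,3,87,1.4)"
```

```text
delta mm [-0.4  0.1 -0.9] rot deg [-0.13  0.18 -0.01]
q [-0.52  0.35  0.44  2.29 -0.28  0.55  0.16] tcp [423.2   2.9  87.9] rpy [ 3.1384e+00 -2.2000e-03  1.5955e+00] jaw_deg 1.41 F [0.5 0.3 0.6] T [-0.08  0.05  0.06] op 70.0 t 41.15
```

Grip, lift, carry towards well d (506, 234).

Request:
servo_tool(deltas=[[[0, 0, 0], [0, 0, 0], 0], [[0, 0, 0], [0, 0, 0], -1], [[0, 0, 0], [0, 0, 0], -1], [[0, 0, 0], [0, 0, 0], -1], [[0, 0, 0], [0, 0, 0], -1]])

```text
clock: 41.65
eef_pos: [423.4, 3.0, 88.3]
orientation: [3.138, -0.003, 1.595]
force: [-0.5, -0.4, -0.5]
opening: 64.3
```

```bash
python3 -c "
from h import *
to(422.8,3,87,1.4)"
```

```text
delta mm [-0.6  0.  -1.3] rot deg [-0.15  0.23 -0.  ]
q [-0.52  0.34  0.44  2.29 -0.28  0.55  0.16] tcp [423.4   3.   88.3] rpy [ 3.1376e+00 -2.6000e-03  1.5953e+00] jaw_deg 1.4 F [-0.5 -0.4 -0.5] T [-0.11  0.06 -0.01] op 64.3 t 41.65
```

Request:
servo_tool(deltas=[[[0, 0, 0.006], [0, 0, 0], -1], [[0, 0, 0.015], [0, 0, 0], -1], [[0, 0, 0.03], [0, 0, 0], -1], [[0, 0, 0.035], [0, 0, 0], -1], [[0.003, 0.008, 0.035], [0, 0, 0.5], -1], [[0.007, 0.022, 0.01], [0, 0, 0.5], -1], [[0.009, 0.027, 0.005], [0, 0, 0.5], -1], [[0.009, 0.027, 0], [0, 0, 0.5], -1], [[0.009, 0.027, 0], [0, 0, 0.5], -1], [[0.009, 0.027, 0], [0, 0, 0.5], -1], [[0.009, 0.027, 0], [0, 0, 0.5], -1], [[0.009, 0.02, 0], [0, 0, 0], -1], [[0.005, 0.01, 0], [0, 0, 0], -1], [[0, 0, 0], [0, 0, 0], -1], [[0, 0, 0], [0, 0, 0], -1]])

```text
clock: 43.15
eef_pos: [491.5, 202.0, 235.4]
orientation: [3.136, -0.003, 1.652]
force: [-0.3, -0.7, -1.0]
opening: 63.9
```

```bash
python3 mp.py wrist w24 94; python3 -c "
from h import *
to(505.7,234.3,165,6.1)
snap('side','s24')"
```

```text
q [-0.86  0.26  0.42  1.94 -0.13  0.96 -0.3 ] tcp [491.5 202.  235.4] rpy [ 3.1362 -0.0032  1.6518] jaw_deg 4.64 F [-0.3 -0.7 -1. ] T [-0.08  0.06  0.07] op 63.9 t 43.15
wrist pot@94.0 [437, 150, 98, 91, 2324] [609.2 245.   95. ] (array([608.4, 244.6]), array([66.8, 66. ]), 6.1)
wrist pot@94.0 [433, 250, 90, 73, 1527] [621.1 189.   94.9] (array([615.5, 171.2]), array([66.1, 62.7]), 5.6)
wrist pot@94.0 [449, 322, 27, 9, 153] [609.8 139.   94.3] (array([611.2, 138.4]), array([22.5,  4.1]), 7.2)
wrist carrier [285, 31, 252, 270, 25898] [551.4 287.   63.3] (array([555.2, 250.6]), array([186.5, 212.9]), 6.0)
delta mm [ 14.3  32.4 -70.5] rot deg [-0.22  0.29  1.47]
q [-0.86  0.26  0.42  1.94 -0.13  0.96 -0.3 ] tcp [491.4 201.9 235.5] rpy [ 3.1362 -0.0034  1.6516] jaw_deg 4.63 F [-0.   1.4 -0.9] T [-0.07 -0.01  0.  ] op 64.0 t 43.2
```

View pics/w24.png

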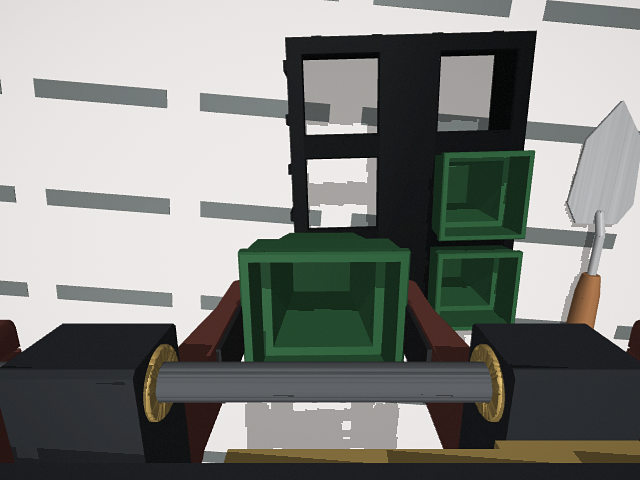

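View pics/s24.png

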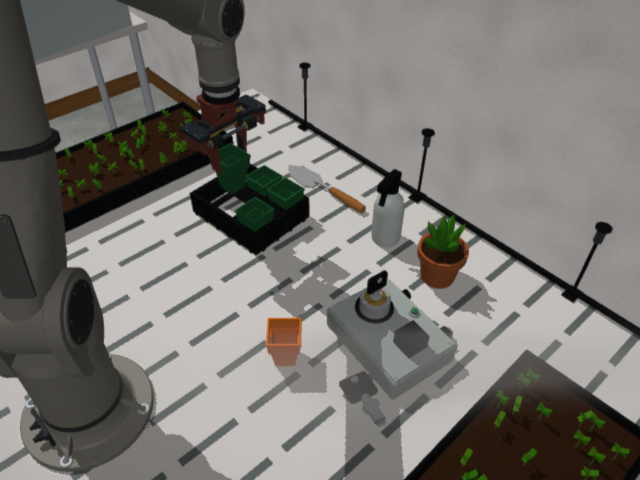

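Request:
servo_tool(deltas=[[[0.005, 0.012, -0.008], [-0.2, 0.3, 0.6], -1], [[0.006, 0.013, -0.01], [0, 0, 0.6], -1], [[0.003, 0.006, -0.015], [0, 0, 0.2], -1], [[0, 0, -0.015], [0, 0, 0], -1], [[0, 0, -0.01], [0, 0, 0], -1], [[0, 0, 0], [0, 0, 0], -1], [[0, 0, 0], [0, 0, 0], -1]])

```text
clock: 43.95
eef_pos: [505.8, 234.3, 170.4]
orientation: [-3.138, 0.001, 1.676]
force: [0.0, 0.2, 0.1]
opening: 64.2
```

```bash
python3 -c "
from h import *
to(505.5,234.2,94.3,6.1)"
```

```text
delta mm [ -0.3  -0.1 -76.1] rot deg [ 0.09 -0.19  0.05]
q [-0.85  0.39  0.38  1.93 -0.19  0.86 -0.26] tcp [505.8 234.3 170.4] rpy [-3.1381e+00  1.1000e-03  1.6765e+00] jaw_deg 6.05 F [0.  0.2 0.1] T [-0.04  0.07 -0.03] op 64.2 t 43.95
```

Request:
servo_tool(deltas=[[[0, 0, -0.01], [0.1, -0.2, 0], -1], [[0, 0, -0.01], [0, 0, 0], -1], [[0, 0, -0.01], [0, 0, 0], -1], [[0, 0, -0.006], [0, 0, 0], -1], [[0, 0, 0], [0, 0, 0], -1], [[0, 0, 0], [0, 0, 0], -1]])

```text
clock: 44.55
eef_pos: [506.2, 234.2, 132.0]
orientation: [3.14, -0.001, 1.676]
force: [0.9, -0.9, -0.3]
opening: 64.4
```

```bash
python3 -c "
from h import *
to(505.5,234.2,94.3,6.1)"
```

```text
delta mm [ -0.7   0.  -37.7] rot deg [-0.07  0.09  0.08]
q [-0.83  0.44  0.36  1.96 -0.22  0.77 -0.24] tcp [506.2 234.2 132. ] rpy [ 3.1398e+00 -1.1000e-03  1.6758e+00] jaw_deg 6.02 F [ 0.9 -0.9 -0.3] T [-0.06  0.06 -0.02] op 64.4 t 44.55
```

Request:
servo_tool(deltas=[[[-0.0006, 0, -0.008], [0, 0, 0.1], -1], [[0, 0, -0.007], [0, 0, 0], -1], [[0, 0, -0.007], [0, 0, 0], -1], [[0, 0, -0.006], [0, 0, 0], -1], [[0, 0, -0.004], [0, 0, 0], -1], [[0, 0, -0.002], [0, 0, 0], -1], [[0, 0, 0], [0, 0, 0], -1], [[0, 0, 0], [0, 0, 0], -1]])

```text
clock: 45.35
eef_pos: [505.9, 234.4, 95.4]
orientation: [3.139, -0.002, 1.678]
force: [0.6, -0.5, -0.4]
opening: 64.2
```

```bash
python3 -c "
from h import *
to(505.5,234.2,94.3,6.1)"
```

```text
delta mm [-0.4 -0.2 -1.1] rot deg [-0.1   0.14 -0.03]
q [-0.81  0.5   0.33  1.98 -0.25  0.7  -0.21] tcp [505.9 234.4  95.4] rpy [ 3.1390e+00 -1.5000e-03  1.6779e+00] jaw_deg 6.13 F [ 0.6 -0.5 -0.4] T [-0.07  0.06  0.01] op 64.2 t 45.35
```

Request:
servo_tool(deltas=[[[0, 0, -0.001], [0, 0, 0], -1], [[0, 0, 0], [0, 0, 0], 0.7], [[0, 0, 0], [0, 0, 0], 0.9], [[0, 0, 0], [0, 0, 0], 0.9], [[0, 0, 0.005], [0, 0, 0], 0.9], [[0, 0, 0.02], [0, 0, 0], 1], [[0, 0, 0.035], [0, 0, 0], 1], [[0, 0, 0.045], [0, 0, 0], 1], [[0, -0.015, 0.04], [0, 0, 0], 1], [[0, -0.03, 0.035], [0, 0, 4], 1], [[0, -0.03, 0.01], [0, 0, 8], 1], [[0, -0.03, 0.0], [0, 0, 8], 1], [[0, -0.03, 0.0], [0, 0, 8], 1], [[0, -0.03, 0.0], [0, 0, 8], 1], [[0, -0.03, 0.0], [0, 0, 8], 1], [[0, -0.03, 0.0], [0, 0, 8], 1], [[0, -0.03, 0.0], [0, 0, 8], 1], [[0, -0.03, 0.0], [0, 0, 8], 1], [[0, -0.02, 0.0], [0, 0, 4], 1], [[0, 0, 0], [0, 0, 0], 1]])

```text
clock: 47.35
eef_pos: [502.9, -83.5, 301.1]
orientation: [3.128, 0.005, 2.987]
force: [-0.3, 0.2, 0.4]
opening: 88.0
```

Request:
servo_tool(deltas=[[[0, 0, 0], [0, 0, 0], 1]])

```text
clock: 47.45
eef_pos: [502.9, -83.3, 301.3]
orientation: [3.128, 0.005, 2.984]
force: [0.7, 0.2, 0.3]
opening: 87.8
```

```bash
python3 mp.py side s26 94 ; python3 meas.py w26; python3 -c "
from h import *
to(532.6,-214.9,220,82.35);snap('top','t26')"
```

```text
q [-0.37  0.15  0.47  1.91 -0.09  1.1   1.55] tcp [502.9 -83.3 301.3] rpy [3.1279 0.0053 2.9845] jaw_deg 81.0 F [0.7 0.2 0.3] T [ 0.   -0.01 -0.01] op 87.8 t 47.45
side pot@94.0 [245, 166, 58, 37, 407] [606.5 203.5  93.8] (array([611.5, 206.2]), array([ 68.6, 147.7]), 5.8)
side pot@94.0 [213, 184, 39, 26, 222] [503.5 230.3  94.5] (array([505.5, 232.7]), array([68.8, 72.6]), 3.7)
side pot@94.0 [234, 197, 41, 28, 254] [513.  155.   94.1] (array([512.7, 156.9]), array([67. , 69.3]), 6.3)
side carrier [190, 161, 119, 78, 1655] [545.5 220.5  63.4] (array([555.3, 237.3]), array([189.4, 238.4]), 5.7)
q [-0.37  0.15  0.47  1.91 -0.09  1.1   1.55] tcp [502.9 -83.2 301.3] rpy [3.1281 0.0054 2.985 ] jaw_deg 81.03 F [-0.1  0.1  0.1] T [-0.04  0.02  0.04] op 88.2 t 47.5
q [-0.37  0.15  0.47  1.91 -0.09  1.1   1.55] tcp [503.  -82.6 301.2] rpy [3.128  0.0053 2.9865] jaw_deg 81.11 F [ 0.2  0.4 -1.1] T [-0.04  0.02 -0.04] op 87.7 t 47.55
face [158, 238, 66, 62, 1652] [ 518.3 -203.7   95.9] (array([ 526.7, -211. ]), array([57.5, 51.8]), 30.2)
face [43, 249, 63, 49, 2500] [ 515.4 -321.8   97.4] (array([ 516.6, -323.5]), array([48.4, 46.8]), 82.7)
bow [155, 257, 37, 65, 1653] [ 528.  -209.6  151.9] (array([ 530.2, -213.9]), array([14.3, 44.3]), 83.2)
ctop [43, 182, 215, 146, 17438] [ 493.  -271.8   61.6] (array([ 524.2, -263.9]), array([213.8, 157.7]), 82.6)
brass [169, 249, 44, 44, 640] [ 524.4 -204.3   97.4] (array([ 529.4, -209.2]), array([42.4, 32.3]), 15.8)
delta mm [  29.6 -132.3  -81.2] rot deg [-0.73  0.41  1.23]
q [-0.37  0.15  0.47  1.91 -0.09  1.1   1.55] tcp [503.  -82.6 301.2] rpy [3.128  0.0053 2.9865] jaw_deg 81.11 F [ 0.2  0.4 -1.1] T [-0.04  0.02 -0.04] op 87.7 t 47.55
```

View pics/s26.png

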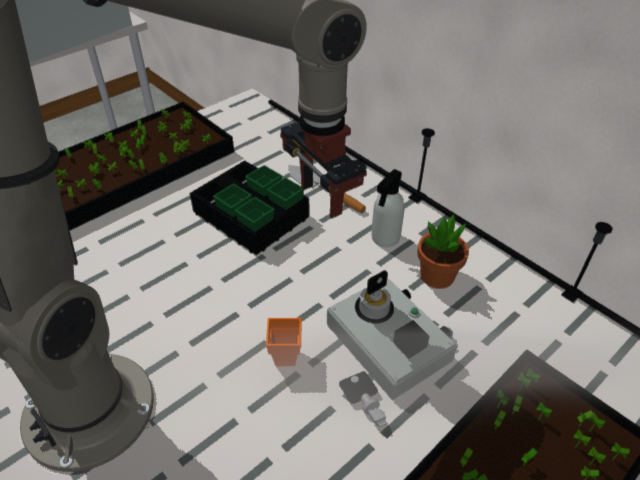

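View pics/w26.png

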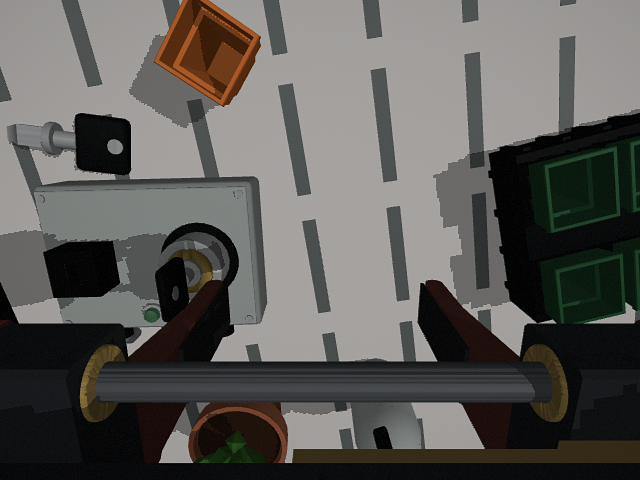

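Request:
servo_tool(deltas=[[[0.008, -0.033, -0.015], [-0.3, 0.2, 0.5], 1], [[0.008, -0.033, -0.015], [-0.3, 0.2, 0.5], 1], [[0.008, -0.033, -0.015], [-0.1, 0, 0.3], 1], [[0.006, -0.028, -0.015], [0, 0, 0], 1], [[0, -0.005, -0.01], [0, 0, 0], 1], [[0, 0, 0], [0, 0, 0], 1], [[0, 0, 0], [0, 0, 0], 1]], force=50)

```text
clock: 48.3
eef_pos: [537.3, -206.0, 228.5]
orientation: [3.137, 0.0, 3.026]
force: [0.2, -0.1, 0.1]
opening: 87.6
```

```bash
python3 -c "
from h import *
to(532.5,-215.1,142,82.8)"
```

```text
delta mm [ -4.8  -9.1 -86.5] rot deg [-0.27  0.05 -0.58]
q [-0.14  0.36  0.51  1.85 -0.21  0.99  1.92] tcp [ 537.3 -206.   228.5] rpy [3.1368e+00 2.0000e-04 3.0261e+00] jaw_deg 83.38 F [ 0.2 -0.1  0.1] T [ 0.    0.   -0.02] op 87.6 t 48.3
```

Request:
servo_tool(deltas=[[[-0.003, -0.006, -0.01], [-0.2, 0, -0.4], 1], [[-0.001, -0.003, -0.015], [0, 0, -0.2], 1], [[0, 0, -0.02], [0, 0, 0], 0.6], [[0, 0, -0.015], [0, 0, 0], 0.6], [[0, 0, 0], [0, 0, 0], 0.6], [[0, 0, 0], [0, 0, 0], 0.6]])

```text
clock: 48.9
eef_pos: [534.8, -208.5, 168.6]
orientation: [3.137, 0.006, 3.024]
force: [-1.2, -1.0, 0.0]
opening: 70.4
```

```bash
python3 -c "
from h import *
to(532.5,-215.1,142,82.8)"
```

```text
delta mm [ -2.3  -6.6 -26.6] rot deg [-0.2   0.38 -0.44]
q [-0.1   0.43  0.48  1.91 -0.26  0.86  1.96] tcp [ 534.8 -208.5  168.6] rpy [3.1373 0.0062 3.0236] jaw_deg 83.24 F [-1.2 -1.   0. ] T [ 0.02  0.03 -0.01] op 70.4 t 48.9
```

Request:
servo_tool(deltas=[[[-0.0015, -0.004, -0.008], [-0.1, 0.3, -0.3], 0.6], [[-0.0005, -0.002, -0.01], [0, 0, -0.1], 0.4], [[0, 0, -0.007], [0, 0, 0], 0.2], [[0, 0, -0.001], [0, 0, 0], 0], [[0, 0, 0], [0, 0, 0], -0.2], [[0, 0, 0], [0, 0, 0], -0.2]])

```text
clock: 49.5
eef_pos: [533.7, -214.9, 142.4]
orientation: [3.14, 0.004, 3.017]
force: [0.6, -0.2, -0.1]
opening: 36.0
```

```bash
python3 -c "
from h import *
to(532.5,-215.1,142,82.8)"
```

```text
delta mm [-1.2 -0.2 -0.4] rot deg [-0.06  0.25 -0.04]
q [-0.08  0.47  0.46  1.92 -0.29  0.81  1.98] tcp [ 533.7 -214.9  142.4] rpy [3.14   0.0042 3.0167] jaw_deg 82.84 F [ 0.6 -0.2 -0.1] T [ 0.01  0.04 -0.03] op 36.0 t 49.5
```

Request:
servo_tool(deltas=[[[-0.001, 0, -0.0005], [0, 0.2, 0], -0.2], [[0, 0, 0], [0, 0, 0], -0.5], [[0, 0, 0], [0, 0, 0], -1], [[0, 0, 0], [0, 0, 0], -1], [[0, 0, 0], [0, 0, 0], -1], [[0, 0, 0], [0, 0, 0], -1], [[0, 0, 0], [0, 0, 0], -1], [[0, 0, 0], [0, 0, 0], -1]])

```text
clock: 50.3
eef_pos: [533.2, -214.9, 142.6]
orientation: [3.141, 0.002, 3.017]
force: [-0.8, 0.7, -0.5]
opening: 11.4
```

```bash
python3 -c "
from h import *
to(532.5,-215.1,142,82.8)"
```

```text
delta mm [-0.7 -0.2 -0.6] rot deg [-0.05  0.12 -0.05]
q [-0.08  0.47  0.47  1.92 -0.28  0.82  1.98] tcp [ 533.2 -214.9  142.6] rpy [3.1405e+00 1.9000e-03 3.0168e+00] jaw_deg 82.85 F [-0.8  0.7 -0.5] T [-0.03 -0.01 -0.04] op 11.4 t 50.3
```

Request:
servo_tool(deltas=[[[0, 0, -0.0005], [0, 0, -5], -1], [[0, 0, -0.0005], [0, 0, -6], -1], [[0, 0, -0.0005], [0, 0, -6], -1], [[0, 0, -0.0003], [0, 0, -6], -1], [[0, 0, -0.0003], [0, 0, -6], -1], [[0, 0, -0.0003], [0, 0, -6], -1], [[0, 0, -0.0003], [0, 0, -6], -1], [[0, 0, -0.0003], [0, 0, -6], -1], [[0, 0, 0], [0, 0, 0], -1]])

```text
clock: 51.2
eef_pos: [533.2, -216.6, 142.6]
orientation: [3.141, 0.004, 2.164]
force: [-0.8, -0.3, -0.7]
opening: 12.0
```

```bash
python3 -c "
from h import *
to(532.5,-215.1,142,-7.65)"
```

```text
delta mm [-0.7  1.5 -0.6] rot deg [  0.2    0.11 -41.64]
q [-0.24  0.52  0.69  1.93 -0.44  0.84  1.27] tcp [ 533.2 -216.6  142.6] rpy [3.1406 0.0037 2.1641] jaw_deg 33.99 F [-0.8 -0.3 -0.7] T [-0.06  0.06  0.04] op 12.0 t 51.2
```

Request:
servo_tool(deltas=[[[0, 0.0005, -0.0005], [0, 0, -6], -1], [[0, 0, -0.0005], [0, 0, -6], -1], [[0, 0, -0.0005], [0, 0, -6], -1], [[0, 0, -0.0005], [0, 0, -6], -1], [[0, 0, -0.0005], [0, 0, -6], -1], [[0, 0, -0.0005], [0, 0, -6], -1], [[0, 0, -0.0003], [0, 0, -6], -1], [[0, 0, -0.0003], [0, 0, -6], -1], [[0, 0, 0], [0, 0, 0], -1]])

```text
clock: 52.1
eef_pos: [531.5, -217.3, 142.6]
orientation: [-3.141, 0.001, 1.32]
force: [-0.2, -0.3, 0.4]
opening: 12.0
```

```bash
python3 -c "
from h import *
to(532.5,-215.1,142,-16)"
```

```text
delta mm [ 1.   2.2 -0.6] rot deg [ 0.02 -0.04 -1.65]
q [-0.38  0.61  0.91  1.94 -0.61  0.9   0.59] tcp [ 531.5 -217.3  142.6] rpy [-3.1410e+00  5.0000e-04  1.3203e+00] jaw_deg -14.35 F [-0.2 -0.3  0.4] T [-0.1   0.23  0.04] op 12.0 t 52.1
```

Request:
servo_tool(deltas=[[[0, 0, -0.002], [0, 0, -1], -1], [[0, 0, -0.002], [0, 0, 0], -1], [[0, 0, -0.002], [0, 0, 0], -1], [[0, 0, 0], [0, 0, 0], -1]])

```text
clock: 52.5
eef_pos: [531.5, -217.6, 142.9]
orientation: [-3.141, -0.007, 1.316]
force: [0.1, 0.1, -2.4]
opening: 11.7
```

```bash
python3 -c "
from h import *
to(532.5,-215.1,142,-16);snap('side','s28')
a=cv2.imread('pics/s28.png')[230:350,320:480];cv2.imwrite('pics/s28z.png',cv2.resize(a,None,fx=5,fy=5,interpolation=2))"
```

```text
delta mm [ 1.   2.5 -0.9] rot deg [-0.4   0.04 -1.4 ]
q [-0.37  0.6   0.91  1.94 -0.61  0.91  0.6 ] tcp [ 531.5 -217.6  142.9] rpy [-3.1405 -0.0069  1.316 ] jaw_deg -14.6 F [ 0.1  0.1 -2.4] T [-0.1   0.24  0.01] op 11.7 t 52.5
```

View pics/s28z.png

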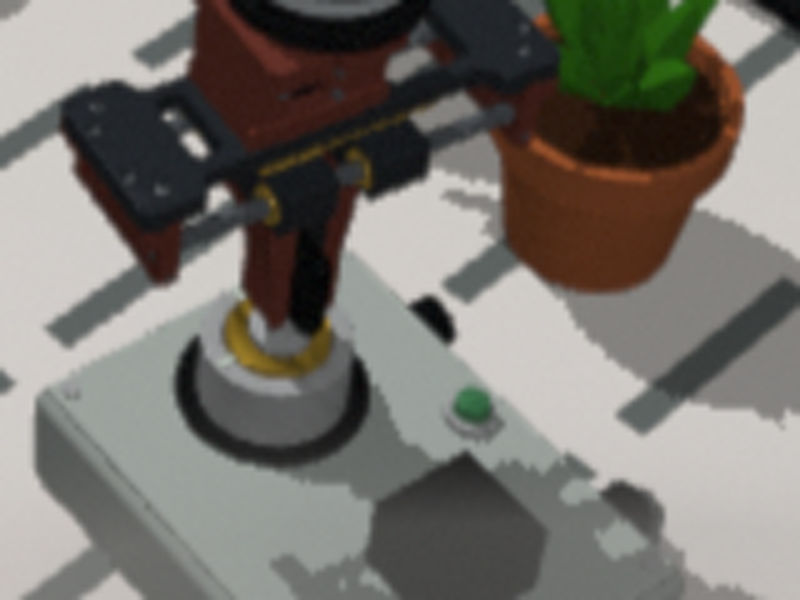

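Request:
servo_tool(deltas=[[[0.0005, 0.001, -0.003], [-0.2, 0, -1], -1], [[0, 0, -0.003], [0, 0, 0], -1], [[0, 0, -0.003], [0, 0, 0], -1]])

```text
clock: 52.85
eef_pos: [531.6, -218.2, 142.3]
orientation: [-3.141, -0.011, 1.303]
force: [-11.3, 8.4, 37.2]
opening: 11.6
```

```bash
python3 -c "
from h import *
to(532.5,-215.1,142,-16);print(state()['clock'])"
```

```text
delta mm [ 0.9  3.1 -0.3] rot deg [-0.62  0.15 -0.63]
q [-0.37  0.61  0.91  1.94 -0.62  0.91  0.59] tcp [ 531.6 -218.2  142.3] rpy [-3.1411 -0.0112  1.3025] jaw_deg -15.37 F [-11.3   8.4  37.2] T [1.92 3.05 0.03] op 11.6 t 52.85
52.85
```

Request:
servo_tool(deltas=[[[0, 0, 0], [0, 0, 0], -1], [[0, 0, 0], [0, 0, 4], -1], [[0, 0, 0], [0, 0, 3.5], -1], [[0, 0, 0], [0, 0, 0], -1], [[0, 0, 0], [0, 0, 0], -0.6], [[0, 0, 0], [0, 0, 0], -0.5], [[0, 0, 0], [0, 0, 0], -0.5]])

```text
clock: 53.55
eef_pos: [532.4, -217.8, 142.3]
orientation: [3.14, -0.012, 1.444]
force: [0.2, 0.5, -0.8]
opening: 21.5
```

```bash
python3 -c "
from h import *
to(532.7,-214.7,142,-7.65)"
```

```text
delta mm [ 0.3  3.1 -0.3] rot deg [-0.69  0.16 -0.39]
q [-0.35  0.59  0.87  1.93 -0.59  0.9   0.7 ] tcp [ 532.4 -217.8  142.3] rpy [ 3.1404 -0.0122  1.4441] jaw_deg -7.26 F [ 0.2  0.5 -0.8] T [-0.1   0.08 -0.  ] op 21.5 t 53.55
```

Request:
servo_tool(deltas=[[[0, 0.002, 0], [-0.5, 0.1, -0.3], -0.5], [[0, 0.001, 0], [-0.1, 0, -0.1], -0.5], [[0, 0, 0], [0, 0, 0], -0.5]])

```text
clock: 53.85
eef_pos: [532.1, -214.3, 141.7]
orientation: [-3.141, -0.0, 1.436]
force: [-0.3, 0.0, -0.5]
opening: 22.0
```

```bash
python3 -c "
from h import *
to(532.7,-214.7,142,-7.65)"
```

```text
delta mm [ 0.6 -0.4  0.3] rot deg [-0.02 -0.01  0.07]
q [-0.37  0.59  0.88  1.94 -0.59  0.89  0.68] tcp [ 532.1 -214.3  141.7] rpy [-3.1414e+00 -3.0000e-04  1.4361e+00] jaw_deg -7.72 F [-0.3  0.  -0.5] T [-0.05  0.08  0.  ] op 22.0 t 53.85
```

Regrip and draw out, checking the barrel before lifting too far.

Request:
servo_tool(deltas=[[[0.0003, 0, 0], [0, 0, 0], -1], [[0, 0, 0], [0, 0, 0], -1], [[0, 0, 0], [0, 0, 0], -1], [[0, 0, 0], [0, 0, 0], -1], [[0, 0, 0], [0, 0, 0], -1]])

```text
clock: 54.35
eef_pos: [532.5, -214.0, 141.6]
orientation: [-3.141, -0.0, 1.436]
force: [0.1, -0.0, 0.3]
opening: 11.7
```

```bash
python3 -c "
from h import *
to(532.7,-214.7,142,-7.65)"
```

```text
delta mm [ 0.2 -0.7  0.4] rot deg [-0.02 -0.02  0.05]
q [-0.37  0.59  0.88  1.94 -0.59  0.89  0.68] tcp [ 532.5 -214.   141.6] rpy [-3.1412e+00 -3.0000e-04  1.4363e+00] jaw_deg -7.7 F [ 0.1 -0.   0.3] T [0.   0.07 0.04] op 11.7 t 54.35
```

Request:
servo_tool(deltas=[[[0, 0, 0.006], [0, 0, 0], -1], [[0, 0, 0.01], [0, 0, 0], -1], [[0, 0, 0.012], [0, 0, 0], -1], [[0, 0, 0.012], [0, 0, 0], -1], [[0, 0, 0.012], [0, 0, 0], -1], [[0, 0, 0.008], [0, 0, 0], -1], [[0, 0, 0], [0, 0, 0], -1], [[0, 0, 0], [0, 0, 0], -1]])

```text
clock: 55.15
eef_pos: [532.6, -214.5, 208.5]
orientation: [3.14, -0.001, 1.436]
force: [0.2, -0.7, -0.6]
opening: 11.7
```

```bash
python3 -c "
from h import *
to(518.2,-323.7,205,82.3);snap('side','s30');snap('wrist','w30')
a=cv2.imread('pics/s30.png')[230:350,320:480];cv2.imwrite('pics/s30z.png',cv2.resize(a,None,fx=5,fy=5,interpolation=2))"
```

```text
delta mm [ -14.4 -109.2   -3.5] rot deg [ 8.000e-02  1.100e-01 -8.996e+01]
q [-0.43  0.51  0.97  1.89 -0.5   1.    0.62] tcp [ 532.6 -214.5  208.5] rpy [ 3.1395e+00 -5.0000e-04  1.4358e+00] jaw_deg -7.74 F [ 0.2 -0.7 -0.6] T [-0.05  0.09  0.  ] op 11.7 t 55.15
```

View pics/s30z.png

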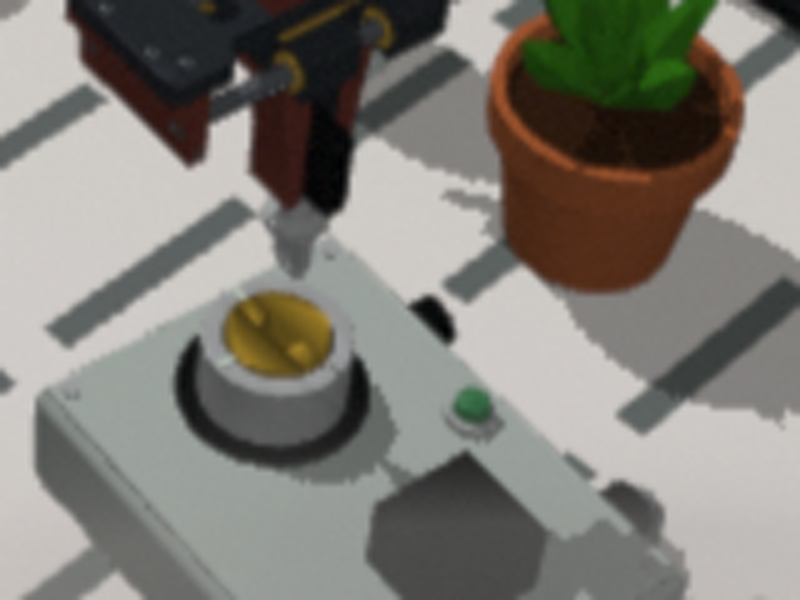

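View pics/w30.png

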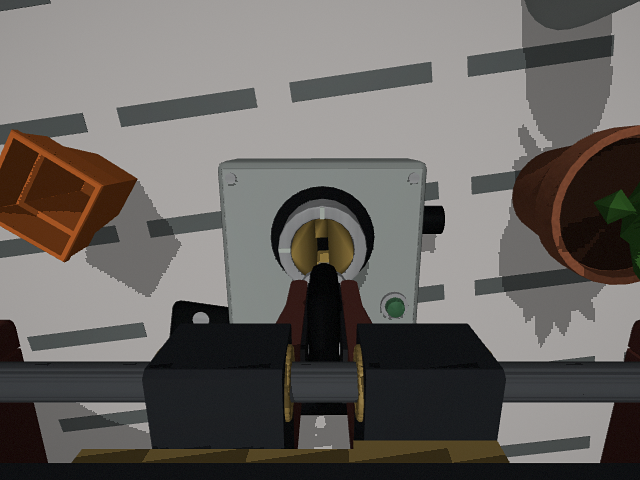

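Request:
servo_tool(deltas=[[[-0.0013, -0.01, 0], [0, 0, 8], -1], [[-0.0013, -0.01, 0], [0, 0, 8], -1], [[-0.0013, -0.01, 0], [0, 0, 8], -1], [[-0.0013, -0.01, 0], [0, 0, 8], -1], [[-0.0013, -0.01, 0], [0, 0, 8], -1], [[-0.0013, -0.01, 0], [0, 0, 8], -1], [[-0.0013, -0.01, 0], [0, 0, 8], -1], [[-0.0013, -0.01, 0], [0, 0, 8], -1], [[-0.0013, -0.01, 0], [0, 0, 8], -1], [[-0.0013, -0.01, 0], [0, 0, 8], -1], [[-0.0013, -0.009, 0], [0, 0, 8], -1], [[0, 0, 0], [0, 0, 0], -1], [[0, 0, 0], [0, 0, 0], -1]])

```text
clock: 56.55
eef_pos: [512.8, -324.9, 198.9]
orientation: [-3.137, -0.013, 3.031]
force: [1.0, 0.1, -1.4]
opening: 11.5
```

```bash
python3 -c "
from h import *
to(517.9,-323.6,205,82.3)"
```

```text
delta mm [5.1 1.3 6.1] rot deg [ 0.19 -0.77 -1.35]
q [ 0.06  0.46  0.53  1.79 -0.27  0.97  2.16] tcp [ 512.8 -324.9  198.9] rpy [-3.1366 -0.013   3.0308] jaw_deg 83.65 F [ 1.   0.1 -1.4] T [ 0.04 -0.02 -0.07] op 11.5 t 56.55
```

Request:
servo_tool(deltas=[[[0.003, 0.001, 0], [0.2, -0.5, -1], -1], [[0.0015, 0, 0], [0, -0.2, -0.3], -1], [[0, 0, 0], [0, 0, 0], -1], [[0, 0, 0], [0, 0, 0], -1]])

```text
clock: 56.95
eef_pos: [518.2, -321.5, 198.0]
orientation: [3.14, -0.002, 3.001]
force: [0.7, 0.3, -0.8]
opening: 12.0
```

```bash
python3 -c "
from h import *
to(517.9,-323.6,175,82.3);snap('side','s31');snap('wrist','w31')
a=cv2.imread('pics/s31.png')[250:370,340:500];cv2.imwrite('pics/s31z.png',cv2.resize(a,None,fx=5,fy=5,interpolation=2))"
```

```text
delta mm [ -0.3  -2.1 -23. ] rot deg [-0.1  -0.1   0.33]
q [ 0.06  0.46  0.54  1.79 -0.28  0.96  2.14] tcp [ 518.2 -321.5  198. ] rpy [ 3.1401e+00 -1.9000e-03  3.0015e+00] jaw_deg 81.97 F [ 0.7  0.3 -0.8] T [ 0.   -0.02  0.01] op 12.0 t 56.95
```

View pics/s31z.png

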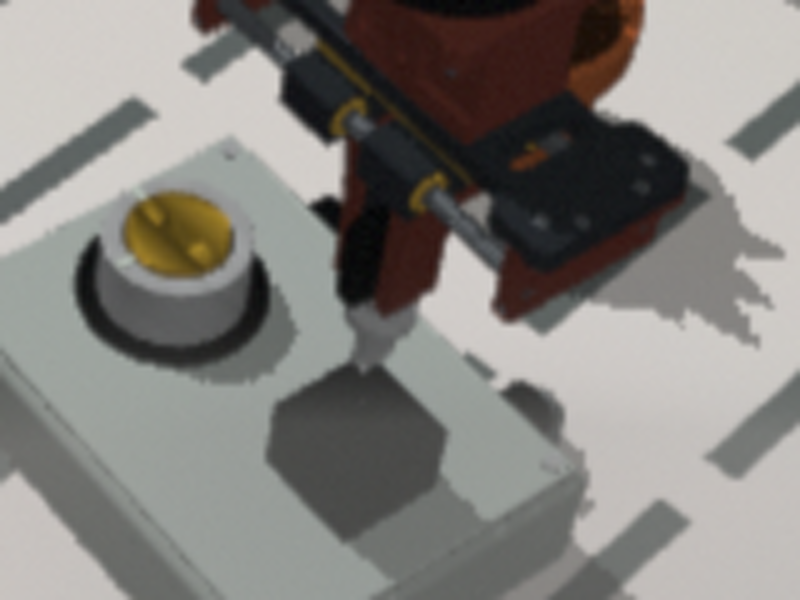

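View pics/w31.png

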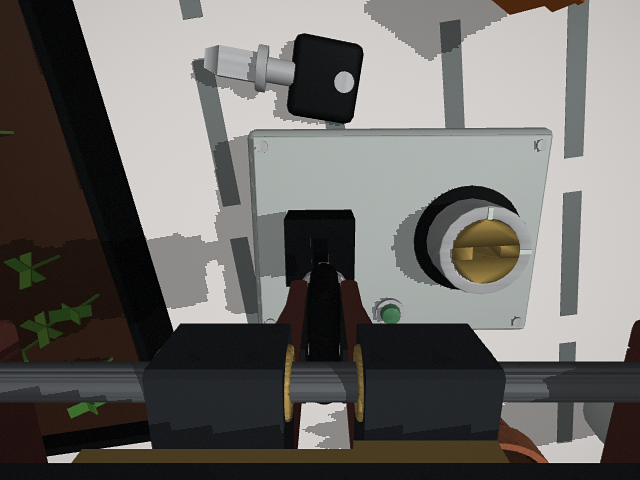

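Request:
servo_tool(deltas=[[[-0.0007, -0.0015, -0.005], [0, 0, 0.3], -1], [[0, -0.0005, -0.007], [0, 0, 0], -1], [[0, 0, -0.006], [0, 0, 0], -1], [[0, 0, 0], [0, 0, 0], -1], [[0, 0, 0], [0, 0, 0], -1]])

```text
clock: 57.55
eef_pos: [517.1, -323.7, 177.9]
orientation: [3.14, -0.003, 3.007]
force: [0.3, -0.2, -0.9]
opening: 11.8
```

```bash
python3 -c "
from h import *
to(517.3,-323.6,142,82.3)"
```

```text
delta mm [  0.2   0.1 -35.9] rot deg [-0.11 -0.14  0.01]
q [ 0.07  0.49  0.52  1.81 -0.3   0.93  2.16] tcp [ 517.1 -323.7  177.9] rpy [ 3.140e+00 -2.600e-03  3.007e+00] jaw_deg 82.29 F [ 0.3 -0.2 -0.9] T [ 0. -0. -0.] op 11.8 t 57.55
```

Request:
servo_tool(deltas=[[[0.0002, 0, -0.004], [0, 0, 0], -1], [[0, 0, -0.004], [0, 0, 0], -1], [[0, 0, -0.004], [0, 0, 0], -1], [[0, 0, 0], [0, 0, 0], -1], [[0, 0, 0], [0, 0, 0], -1]])

```text
clock: 58.05
eef_pos: [517.3, -323.7, 164.9]
orientation: [3.14, -0.003, 3.007]
force: [-1.3, 0.4, -1.1]
opening: 11.4
```

```bash
python3 -c "
from h import *
to(517.3,-323.6,142,82.3)"
```

```text
delta mm [  0.    0.1 -22.9] rot deg [-0.11 -0.14  0.01]
q [ 0.08  0.5   0.51  1.82 -0.31  0.9   2.17] tcp [ 517.3 -323.7  164.9] rpy [ 3.1400e+00 -2.7000e-03  3.0071e+00] jaw_deg 82.29 F [-1.3  0.4 -1.1] T [-0.01  0.    0.01] op 11.4 t 58.05
```

Entered freely. Continue down.

Request:
servo_tool(deltas=[[[0, 0, -0.004], [0, 0, 0], -1], [[0, 0, -0.005], [0, 0, 0], -1], [[0, 0, -0.005], [0, 0, 0], -1], [[0, 0, -0.004], [0, 0, 0], -1], [[0, 0, 0], [0, 0, 0], -1], [[0, 0, -0.003], [0, 0, 0], -1], [[0, 0, -0.002], [0, 0, 0], -1], [[0, 0, -0.002], [0, 0, 0], -1], [[0, 0, -0.002], [0, 0, 0], -1]])

```text
clock: 58.95
eef_pos: [516.7, -324.0, 141.6]
orientation: [3.136, -0.003, 3.006]
force: [-5.6, 4.0, 16.8]
opening: 12.3
```

```bash
python3 -c "
from h import *
to(517.3,-323.6,142,82.3)"
```

```text
delta mm [0.6 0.4 0.4] rot deg [-0.32 -0.1   0.07]
q [ 0.09  0.53  0.5   1.83 -0.33  0.86  2.19] tcp [ 516.7 -324.   141.6] rpy [ 3.1364e+00 -2.5000e-03  3.0061e+00] jaw_deg 82.24 F [-5.6  4.  16.8] T [ 1.04  1.58 -0.  ] op 12.3 t 58.95
```

Request:
servo_tool(deltas=[[[0, 0, 0], [0, 0, 0], -1], [[0, 0, 0], [0, 0, 0], -0.2], [[0, 0, 0], [0, 0, 0], -0.2], [[0, 0, 0], [0, 0, 0], -0.2], [[0, 0, 0], [0, 0, 0], -0.2], [[0, 0, 0.01], [0, 0, 0], 0], [[0, 0, 0.025], [0, 0, 0], 0.5], [[0, 0, 0.04], [0, 0, 0], 1], [[0, 0, 0.04], [0, 0, 0], 1], [[0, 0.01, 0.03], [0, 0, 0], 1], [[0, 0.03, 0], [0, 0, 0], 1], [[0, 0.03, 0], [0, 0, 0], 1], [[0, 0.03, 0], [0, 0, 0], 1], [[0, 0.01, 0], [0, 0, 0], 1], [[0, 0, 0], [0, 0, 0], 1], [[0, 0, 0], [0, 0, 0], 1]])

```text
clock: 60.55
eef_pos: [516.5, -214.1, 299.6]
orientation: [3.139, 0.006, 3.001]
force: [-0.5, -0.7, -0.0]
opening: 87.8
```

```bash
python3 meas.py w33; python3 mp.py side s33 94; python3 mp.py top t33 94
python3 -c "
import cv2
a=cv2.imread('pics/s33.png')[130:380,180:480];cv2.imwrite('pics/s33z.png',cv2.resize(a,None,fx=2.6,fy=2.4,interpolation=2))"
```

```text
q [-0.17  0.25  0.56  1.81 -0.15  1.12  1.87] tcp [ 516.5 -214.1  299.6] rpy [3.1392 0.0059 3.0014] jaw_deg 81.97 F [-0.5 -0.7 -0. ] T [ 0.03  0.05 -0.04] op 87.8 t 60.55
q [-0.17  0.25  0.56  1.81 -0.15  1.12  1.87] tcp [ 516.4 -214.4  299.6] rpy [3.1393 0.0059 3.0007] jaw_deg 81.93 F [ 0.  -0.1 -0.9] T [-0.01  0.03 -0.02] op 88.0 t 60.6
face [292, 203, 66, 65, 3160] [ 529.2 -214.3   96.1] (array([ 530.9, -214.6]), array([61. , 61.1]), 57.5)
face [179, 212, 56, 50, 1387] [ 507.6 -311.5   97.3] (array([ 516.5, -323.3]), array([46.6, 46.4]), 82.5)
bow [174, 221, 36, 65, 1650] [ 515.7 -319.1  154.2] (array([ 517.3, -323. ]), array([13.6, 45.1]), 82.6)
ctop [167, 148, 213, 150, 20844] [ 500.6 -261.4   61.4] (array([ 523.9, -266.1]), array([216.7, 157.5]), 82.4)
brass [302, 214, 46, 45, 1519] [ 530.3 -214.3   97.3] (array([ 499.1, -218.2]), array([107.8,  42.2]), 6.5)
brass [79, 344, 47, 78, 1677] [ 482.1 -254.   373.5] (array([ 464.8, -233.6]), array([10.1, 73.7]), 43.3)
brass [523, 344, 46, 78, 1694] [ 494.6 -165.4  373.7] (array([ 471.9, -180.3]), array([73. , 10.2]), 30.7)
brass [293
[... 817 characters left out ...]
9 F [ 0.7  0.3 -0.5] T [0.01 0.01 0.02] op 87.8 t 60.65
top pot@94.0 [230, 178, 25, 20, 72] [648.2 147.3  94.2] (array([642. , 154.9]), array([65.4, 33.2]), 55.2)
top pot@94.0 [224, 181, 11, 29, 68] [608.5 198.8  93.5] (array([613.2, 199.4]), array([66.5, 18. ]), 19.4)
top pot@94.0 [190, 182, 32, 32, 195] [609.  242.8  93.2] (array([610.5, 244.8]), array([65.6, 66.7]), 5.5)
top pot@94.0 [228, 226, 33, 31, 148] [500.4 175.3  93.3] (array([515.9, 158.2]), array([65.6, 65.8]), 5.8)
top pot@94.0 [194, 228, 32, 32, 210] [508.  233.6  93.6] (array([507.9, 233.6]), array([65.4, 66.3]), 5.8)
top carrier [156, 177, 110, 91, 3253] [557.6 250.9  61.9] (array([558.5, 239.1]), array([185.6, 233.4]), 6.0)
```

View pics/s33z.png

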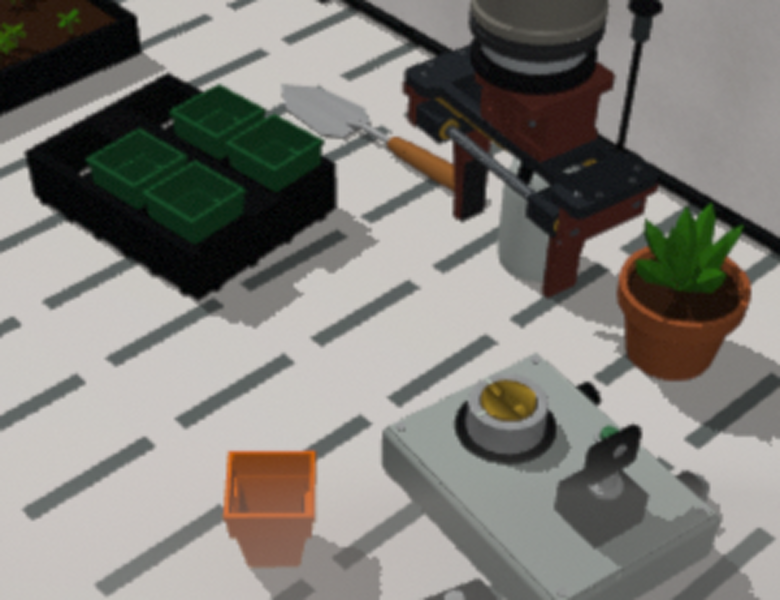

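View pics/w33.png

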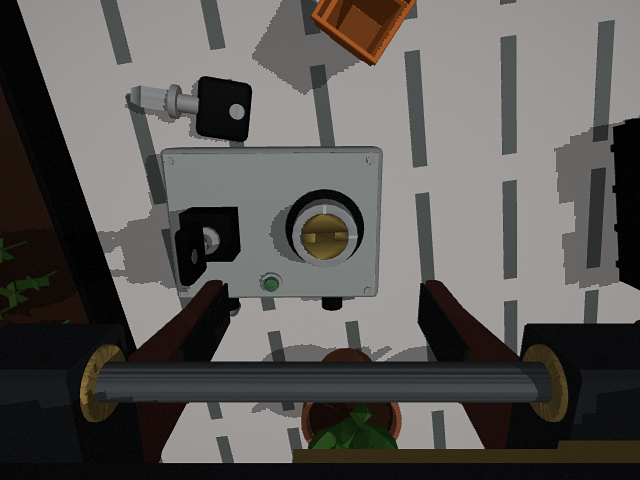

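```bash
python3 -c "
from bench import order
print(order.finish_job())"
```

```text
the job is handed in; nothing more can be done
None
```

I handed the job in at about 61 s of the 208 s allowed, with every step done in order and no sign of a failed step.

- **Switch off:** I took the key from its park, pushed it home in the switch and turned it about 98° anticlockwise, against the play in the keyway.
- **Pots:** There were two pots in each pile and none in the carrier, so all four now hang in wells of their own. The carrier got knocked about 16 mm partway through. I measured it again before placing the last two pots.
- **Switch on:** I turned the key clockwise and pressed it home at 37 N to be sure. I then drew it out and put it back in its park with 17 N of push.

**Last checks:**
- **Pots:** Where a rim was measured on its own, its centre was within about 2–3 mm of the well. The rim tops are at 93–95 mm (94 expected), so the pots are fully down. In the side view the two pots in the far row ran together into one patch.
- **Carrier:** The deck measured 62–63 mm high, so it stands on the bench, and it looked level in the pictures.
- **Switch:** The keyway lies across the controller, as it did at the start, so the switch is on.
- **Key:** It measured within 1 mm of the park's centre. The top of its bow is at 154.2 mm, against 154.1 mm at the start.
- **Robot and bystanders:** The gripper is about 115 mm above the key and touching nothing. The spray bottle, seedling and trowel look unmoved.

The cameras disagreed by 2–3 mm on absolute positions. The larger look-alike key was already lying on its side when the wrist camera first saw it at 2.35 s; I never touched it.

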